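Set out pencil barrels by length on the bamboo rail

ROBOT

A 6-joint arm with a two-finger parallel gripper is mounted at the origin on the work surface. World frame = base frame: x ahead of the robot, y to its left, z up, the work surface at z = 0. Lengths are in mm, angles in rad, forces in N, time in s.
With the tool pointing down it reaches from about 250 to 725 mm from the base axis. Payload 4 kg.
Tool frame: the origin (TCP) lies at the very end of the fingers, on their centre line; the grasp point (between the pads) lies 19 mm behind it (bot.tcp_to_grasp is the distance from the TCP to the grasp point, in mm); z points along the fingers, y is the line along which they close (so a half turn about z gives the same grasp; the last joint's range is limited). The gripper opens to 85 mm and grips with 20 to 120 N. Pads are 22 mm wide; open, the fingers measure 114 mm over their backs; the gripper's body (76 mm by 85 mm) begins 54 mm behind the grasp point. The pads swing forward as they close: fully open they stand 13 mm farther back than shut.
Start: joints at [-1.154, 0.241, 0.005, 1.335, 0, 1.571], TCP at [202.416, -457.195, 231.306] pointing down, gripper open.
Joint ranges: [-2.72, 2.72], [-1.05, 1.87], [-1.09, 1.28], [-1.99, 2.15], [-1.42, 1.44], [-3.14, 3.14]. Speed limits (rad/s): [2.79, 2.79, 3.14, 3.14, 3.14, 3.14].

INTERFACE

Orientations are given as a unit quaternion [x, y, z, w].
In Python, from bench import bot gives the robot as it stands.
- The arm moves only by the tool send_rows, never from a script. Its argument "series" is a list of rows, each an object of numbers: "jaw": the closure, from -1 (fully open) to 1 (shut); "tx", "ty", "tz": the shift along the tool's x, y, z in units of 30 mm (1.0 is 30 mm); "rx", "ry", "rz": the turn, a rotation vector about the tool's x, y, z in units of 8 degrees (1.0 is 8 degrees). A call has 1 to 5 rows; each row shifts and turns the commanded pose from where the row before left it, along the tool's axes as they then stand; what a row does not reach is not made up. A row lasts 1/8 s, in which the tool goes at most 62.5 mm and 10.7 degrees, less where a joint would pass 70% of its speed; a pose out of reach is approached as far as the arm can. A call is refused whole if a number of a shift passes 1 or a number of a turn 1, either way. A call with a gripper value outside its range is refused whole. The fingers move at their own pace and stop on an object; the grip force is fixed at half the most. Time passes only in rows, so rows that do not move let the fingers close. It gives the time, the measured TCP pose, the force, the opening and the grip force at its end, in the units of the state.
- bot.observe(): the state, without advancing time (a new reading comes with each control period).
- bot.snapshot(name): name is "scene" or "top" or "wrist"; returns a dict with "frame" (384x512x3 uint8, red, green, blue), "fx", "fy", "cx", "cy" (pixels), "R" (3x3) and "t" (3): a world point X has camera coordinates R X + t; the wrist camera has in their place "T_tool_cam" (4x4, takes a point from camera to tool coordinates, whose origin is the TCP and whose axes are the flange's). Camera axes: x right, y down, z forward; pixel columns grow to the right and rows downward; lengths in mm; the calibration is good to about 2 mm. A picture is of the moment at which its call begins: read the wrist's pose just before it. There is no depth.
- bot.sign_off(): hands the job in; it is judged then, once.
Trained networks look in a picture, given as the dict that the camera call returned (one of the last four; its "shot" number tells which), for a name from the list of things; names that differ only in an ending like _2 or _b are one class to them, and where a whole thing is asked for, a point or a joint stands for the part that bears it (a point fixed in the world has none). Each returns a list of dicts, best first, with "conf" (0 to 1); they miss things now and then, are a little off and sometimes report something else, mostly with a low value. They report only what shows in the picture. A call takes as long as a camera call. They do not tell look-alikes from the thing itself.
- bot.find_in(picture, target): "extent" ([left, top, width, height] in pixels, round what is visible of it).
- bot.silhouettes(picture, target): "pixels" (384x512 bool, what is visible of it) and "extent" ([left, top, width, height] in pixels, round what is visible of it).
The state is a dict: "time": time; "q": joint angles; "dq": joint speeds; "tau": joint torques, N m; "tool_pos": TCP position; "orientation": TCP orientation; "force": force on the tool from outside, world axes, zero at the start; "ft_torque": the same for the moment, N m; "opening": finger opening in mm; "grasp_force": force on a finger pad.
Only numpy, scipy, OpenCV 4.12 (cv2) and the standard library are available. Lean on these libraries where they do the work, as an engineer would, in place of code of your own. Each camera call takes 0.05 s, during which the arm holds its last target. There are 200 camera calls.

TASK

Set the four burgundy pencil barrels out on the bamboo rail in order of length, ready for assembly: the shortest in the cradle next to the chrome lead dispenser, then each longer one in the next cradle along, up to the longest in the cradle farthest from it. Lay each barrel level in both notches of its cradle, centred lengthwise, and leave the dispenser and the mug standing where they are.

Things in the scene. Friction and masses are not known exactly. Their poses are not given: they have to be found in the camera images.
- barrel_a: burgundy metal pencil barrel, octagonal, 114 mm long, 13 mm across flats, about 38 g, thin brass rim at each end; the four (78, 96, 114, 132 mm) differ only in length. Origin mid-length on its axis, 6.5 mm above what it lies on; x along its length, both ends alike. At the start it lies on the table within about 0.5 rad of the y direction.
- barrel_b: burgundy metal pencil barrel, octagonal, 78 mm long, 13 mm across flats, about 26 g, thin brass rim at each end; the four (78, 96, 114, 132 mm) differ only in length. Origin mid-length on its axis, 6.5 mm above what it lies on; x along its length, both ends alike. At the start it lies on the table within about 0.5 rad of the y direction.
- barrel_c: burgundy metal pencil barrel, octagonal, 132 mm long, 13 mm across flats, about 44 g, thin brass rim at each end; the four (78, 96, 114, 132 mm) differ only in length. Origin mid-length on its axis, 6.5 mm above what it lies on; x along its length, both ends alike. At the start it lies on the table within about 0.5 rad of the y direction.
- barrel_d: burgundy metal pencil barrel, octagonal, 96 mm long, 13 mm across flats, about 32 g, thin brass rim at each end; the four (78, 96, 114, 132 mm) differ only in length. Origin mid-length on its axis, 6.5 mm above what it lies on; x along its length, both ends alike. At the start it lies on the table within about 0.5 rad of the y direction.
- cradle_p: bamboo cradle, one of four alike, fixed in a row (order shuffled), 65 mm apart, on a fixed bamboo rail 265 x 82 x 8 mm that runs along y to within 0.15 rad. Two notched cheeks, 6 mm thick, at x = -27 and 27 mm, 48 mm open between them for fingers. A barrel lies along x, its axis 18.5 mm above the origin. Origin: centre of the underside, 8 mm above the table; x along the barrel, y along the row.
- cradle_q: bamboo cradle like cradle_p, same origin and axes. Overall 66 (x) x 40 (y) x 19 mm high; base plate 4 mm thick. Each cheek's notch has a flat floor 14 mm wide, 12 mm above the origin, and 45 degree flanks rising 7 mm more to a mouth 28 mm wide, centred on y = 0.
- cradle_r: bamboo cradle like cradle_p and cradle_q, same sizes, origin and axes: origin at the centre of its underside on the rail's top, 8 mm above the table; x along the barrel, y along the row; notch floor 12 mm above the origin.
- cradle_s: bamboo cradle like cradle_p and cradle_q, same sizes, origin and axes: origin at the centre of its underside on the rail's top, 8 mm above the table; x along the barrel, y along the row; notch floor 12 mm above the origin.
- dispenser: chrome push-button lead dispenser: upright round can 57 mm across, 92 mm high, button on top, small spout low on its side reaching 33 mm from the axis; 0.45 kg. Stands loose off one end of the row of cradles (either end), about 100 mm from the nearest cradle's centre, in line with the row. Origin: centre of the underside, z up.
- mug: speckled stoneware mug, 78 mm across, 90 mm high, 0.34 kg; handle reaches 71 mm from its axis along its +y, which points roughly away from the robot. Stands loose off the row's other end, about 100 mm from the nearest cradle's centre. Origin: centre of the underside, z up. Other small loose things, under 40 mm high, stand between the barrels; taller ones only beyond the rail.
There are look-alikes about, which are no part of the job. What is shaped like the barrel_b but red or turquoise is not meant. What is shaped like the barrel_d but green is not meant.

How it is judged:
By the outcome, as a careful person would: the job done as asked, in the order asked, and still so for the second after the job is handed in, with the robot touching nothing.
It also fails if it takes over 99 s, if anything falls off the work surface, if the arm or the gripper's body presses on something with over 40 N, if the wrist force passes 120 N, or if a joint passes its speed limit or range.

## Working session

There is one attempt and no reset: what is moved stays moved. The work goes in short steps, Python scripts to look and compute and a tool call to move; the robot and the scene stay as the last step left them, time stands still between calls to the robot, and variables do not carry over. Pictures are saved under pics/ and viewed, at most 14 in all, crops included, and the job is handed in when it is done.

Besides the shell and the picture viewer there is one more tool, called after "Request:" as name(argument=value, ...), one argument or row to a line, values as JSON. send_rows: Moves the arm, as the interface text tells. Its arguments: {"type":"object","properties":{"series":{"type":"array","items":{"type":"object","properties":{"jaw":{"type":"number"},"tx":{"type":"number"},"ty":{"type":"number"},"tz":{"type":"number"},"rx":{"type":"number"},"ry":{"type":"number"},"rz":{"type":"number"}}}}},"required":["series"]}

```bash
mkdir -p pics; ls
python3 - <<'E'
from bench import bot
import cv2
print(bot.observe())
for n in ("top","scene"):
    s=bot.snapshot(n); cv2.imwrite(f"pics/{n}0.png",cv2.resize(s["frame"][:,:,::-1],(800,600),interpolation=cv2.INTER_CUBIC))
    print(n,s["fx"],s["cx"],s["cy"],s["R"],s["t"])
    for c in ("barrel_a","cradle_p","dispenser","mug"):
        for d in bot.find_in(s,c): print(c,round(d["conf"],2),[round(float(v),1) for v in d["extent"]])
E
```

```text
pics
{'time': 0.0, 'q': array([-1.15397106e+00,  2.41410144e-01,  3.72481913e-03,  1.33520495e+00,
        1.30318929e-05,  1.57079482e+00]), 'dq': array([ 0.00206856,  0.00047001, -0.00127049,  0.00059483, -0.00052087,
        0.00098408]), 'tau': array([ 5.96750633e-04, -3.72319543e+01,  2.52407008e+01,  1.68404868e-02,
        9.17958369e-05, -9.55798555e-06]), 'tool_pos': array([ 202.17667643, -456.607998  ,  230.4146052 ]), 'orientation': array([ 9.78359894e-01,  2.06907760e-01, -2.10250697e-04, -1.02566651e-03]), 'force': array([-0.35440838, -0.29596721,  0.5837105 ]), 'ft_torque': array([-0.07251563,  0.00010384, -0.01020913]), 'grasp_force': 0.0, 'opening': 85.35206118647231}
top 378.99566367232035 256.410981113896 192.81589039368774 [[-0.15571549 -0.9878014  -0.00103885]
 [-0.9677492   0.15276515 -0.20031049]
 [ 0.19802568 -0.0301861  -0.97973192]] [ 52.95591329 492.1911195  939.11080668]
barrel_a 0.74 [374.7, 188.2, 29.0, 10.5]
barrel_a 0.65 [289.9, 197.0, 35.1, 27.6]
barrel_a 0.64 [100.2, 235.8, 35.2, 12.1]
barrel_a 0.61 [176.6, 217.7, 46.7, 25.0]
barrel_a 0.56 [390.0, 222
[... 384 characters left out ...]
e 485.7475473183657 253.4107051050268 183.17654268853218 [[-0.76858843  0.63972366 -0.00504616]
 [ 0.46966142  0.55887826 -0.68342757]
 [-0.43438459 -0.52764451 -0.73000089]] [ 375.2259232  -198.31451108 1807.29947159]
barrel_a 0.65 [218.6, 155.5, 33.2, 9.4]
barrel_a 0.65 [195.7, 122.9, 5.6, 13.7]
barrel_a 0.56 [181.1, 150.4, 20.1, 3.8]
barrel_a 0.55 [208.3, 115.9, 9.3, 4.7]
barrel_a 0.53 [352.4, 214.8, 22.5, 22.5]
barrel_a 0.47 [290.7, 190.8, 13.5, 34.0]
cradle_p 0.79 [217.2, 216.3, 23.8, 22.2]
cradle_p 0.69 [203.5, 204.4, 25.0, 19.4]
cradle_p 0.68 [180.6, 181.6, 23.3, 16.9]
cradle_p 0.47 [193.3, 192.9, 22.0, 16.8]
dispenser 0.7 [166.2, 154.8, 18.3, 28.6]
mug 0.94 [227.5, 218.4, 36.5, 40.8]
```

View pics/top0.png

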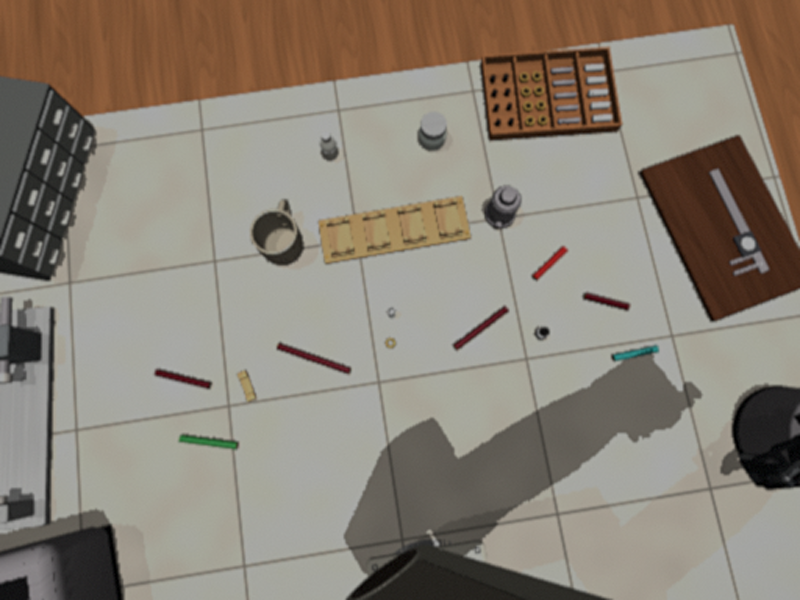

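View pics/scene0.png

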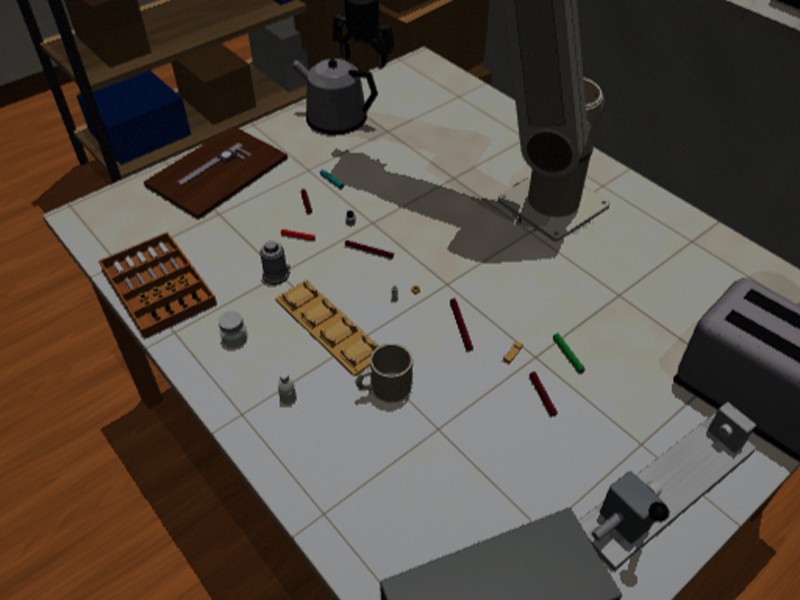

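The top view shows four burgundy barrels at (606,301), (481,328), (314,358) and (183,379). Look-alikes are red (549,263), turquoise (635,352) and green (208,441). The dispenser stands at (503,205), off the right (−y) end of the rail, and the mug is at (276,235). I'll measure by colour next.

```bash
cat > h.py <<'E'
from bench import bot
import cv2, numpy as np
from scipy.spatial.transform import Rotation as Ro
def snap(n):
    o=bot.observe(); s=bot.snapshot(n)
    if n=="wrist":
        T=np.eye(4); T[:3,:3]=Ro.from_quat(o["orientation"]).as_matrix(); T[:3,3]=o["tool_pos"]
        C=np.linalg.inv(T@np.array(s["T_tool_cam"])); s["R"],s["t"]=C[:3,:3],C[:3,3]
    s["R"],s["t"]=np.array(s["R"]),np.array(s["t"]); return s
def back(s,uv,z):
    uv=np.atleast_2d(np.array(uv,float))
    d=np.c_[(uv[:,0]-s["cx"])/s["fx"],(uv[:,1]-s["cy"])/s["fy"],np.ones(len(uv))]@s["R"]
    c=-s["R"].T@s["t"]; return c+d*((z-c[2])/d[:,2])[:,None]
def proj(s,X):
    p=np.atleast_2d(X)@s["R"].T+s["t"]; return np.c_[p[:,0]/p[:,2]*s["fx"]+s["cx"],p[:,1]/p[:,2]*s["fy"]+s["cy"]]
def rects(mask,s,z,amin):
    """blobs of a mask -> centre x,y, length, width, angle of long axis (world, in (-pi/2,pi/2])"""
    out=[]
    for c in cv2.findContours(mask.astype(np.uint8),cv2.RETR_EXTERNAL,cv2.CHAIN_APPROX_NONE)[0]:
        if cv2.contourArea(c)<amin: continue
        P=back(s,c[:,0,:],z)[:,:2]
        (x,y),(w,h),a=cv2.minAreaRect(P.astype(np.float32))
        if w<h: a+=90; w,h=h,w
        a=(a+90)%180-90
        out.append([round(v,3) for v in (x,y,w,h,np.radians(a))]+[c[:,0].mean(0).round().tolist()])
    return out
def burg(s):
    h=cv2.cvtColor(s["frame"],cv2.COLOR_RGB2HSV); H,S,V=cv2.split(h)
    return ((H>165)|(H<4))&(S>110)&(V>25)&(V<150)
E
python3 - <<'E'
from h import *
s=snap("top")
for r in rects(burg(s),s,8,20): print(r)
h=cv2.cvtColor(s["frame"],cv2.COLOR_RGB2HSV)
print(h[155,265],h[219,200],h[193,388],h[165,352])
m=(h[...,0]>12)&(h[...,0]<28)&(h[...,1]>80)
m[:, :200]=0;m[:,302:]=0;m[:120]=0;m[172:]=0
m=cv2.morphologyEx(m.astype(np.uint8),cv2.MORPH_CLOSE,np.ones((3,3)))
for r in rects(m,s,8,200): print("rail",r)
for z,c in((15,"cradle_p"),):
  for d in bot.find_in(s,c):
    l,t,w,hh=d["extent"]; print(c,round(d["conf"],2),back(s,[l+w/2,t+hh/2],18).round(1))
E
```

```text
[429.549, 361.656, 93.225, 7.543, np.float64(1.175), [116.0, 242.0]]
[428.828, 137.428, 128.763, 7.728, np.float64(1.082), [200.0, 229.0]]
[436.651, -154.69, 110.22, 8.063, np.float64(-1.087), [307.0, 210.0]]
[447.785, -379.389, 73.175, 8.19, np.float64(1.143), [388.0, 193.0]]
[531.142, -295.771, 75.471, 9.716, np.float64(-0.951), [351.0, 168.0]]
[ 19 108 120] [ 30   9 167] [176 212  65] [  2 120 119]
rail [635.39, -33.906, 262.6, 80.506, np.float64(-1.549), [252.0, 147.0]]
cradle_p 0.88 [[ 640. -133.   18.]]
cradle_p 0.81 [[626.9 -68.4  18. ]]
cradle_p 0.76 [[635.3  67.   18. ]]
cradle_p 0.67 [[626.2  -2.8  18. ]]
```

Measured lengths identify the barrels: d (430,362), c (429,137), a (437,−155), b (448,−379), against the red and turquoise (78 mm) and green (96 mm) look-alikes. The rail centre is about (635,−34). First I'll move above barrel b and take a close look.

```bash
cat >> h.py <<'E'
def plan(x,y,z,phi):
    """turn about tool z (units of 8 deg), then shifts along tool axes after that turn (units of 30 mm)"""
    o=bot.observe(); M=Ro.from_quat(o["orientation"]).as_matrix(); p0=np.arctan2(M[1,0],M[0,0])
    d=(phi-p0+np.pi)%(2*np.pi)-np.pi
    c,s_=np.cos(phi),np.sin(phi); W=np.array([x,y,z])-o["tool_pos"]
    print("rz",round(-np.degrees(d)/8,2),"tx",round((c*W[0]+s_*W[1])/30,2),"ty",round((s_*W[0]-c*W[1])/30,2),"tz",round(-W[2]/30,2),
      "| phi",round(p0,4),"pos",o["tool_pos"].round(1),"tilt",M[:2,2].round(4),"q6",round(o["q"][5],2),"t",round(o["time"],2),"F",o["force"].round(1),"op",round(o["opening"],1),"g",round(o["grasp_force"],1))
E
python3 -c "
from h import *
plan(448,-379,170,1.143)
s=snap('wrist');print(s['T_tool_cam'],s['fx'])"
```

```text
rz -5.2 tx 5.77 ty 6.37 tz 2.04 | phi 0.4168 pos [ 202.4 -457.2  231.3] tilt [ 0.     -0.0001] q6 1.57 t 0.6 F [ 0.1 -0.1 -0.5] op 85.0 g 0.0
[[ 3.99212444e-04 -9.47411962e-01 -3.20016273e-01  8.22556830e+01]
 [ 9.99999772e-01  5.52253132e-04 -3.87476764e-04 -8.77278968e-01]
 [ 5.43830110e-04 -3.20016045e-01  9.47411967e-01 -1.42323050e+02]
 [ 0.00000000e+00  0.00000000e+00  0.00000000e+00  1.00000000e+00]] 325.0978090006538
```

Request:
send_rows(
  series=[
    {"rz": -0.87,"jaw": 0},
    {"rz": -0.87,"jaw": 0},
    {"rz": -0.87,"jaw": 0},
    {"rz": -0.87,"jaw": 0},
    {"rz": -0.87,"jaw": 0},
  ],
)

```text
validation failed for argument at $.se...
```

Request:
send_rows(
  series=[
    {"rz": -0.85,"jaw": 0},
    {"tx": 0.8,"ty": 0.9,"tz": 0.3,"jaw": 0},
    {"tx": 0.8,"ty": 0.9,"tz": 0.3,"jaw": 0},
    {"tx": 0.8,"ty": 0.9,"tz": 0.3,"jaw": 0},
    {"tx": 0.8,"ty": 0.9,"tz": 0.3,"jaw": 0},
  ],
)

```text
validation failed for argument at $.se...
```

Request:
send_rows(
  series=[
    {"tx": 0.8,"ty": 0.9,"tz": 0.3,"jaw": 0},
    {"tx": 0.8,"ty": 0.9,"tz": 0.3,"jaw": 0},
    {"tx": 0.8,"ty": 0.9,"tz": 0.2,"jaw": 0},
    {"tx": 0.1,"jaw": 0},
    {"jaw": 0},
  ],
)

```text
validation failed for argument at $.se...
```

Run:
```python
from h import *
plan(448,-379,170,1.143)
s=snap("wrist")
for r in rects(burg(s),s,11,40): print(r)
print(proj(s,[448,-379,6]))
cv2.imwrite("pics/w1.png",s["frame"][:,:,::-1])
```

```text
rz -5.2 tx 5.77 ty 6.37 tz 2.04 | phi 0.4168 pos [ 202.4 -457.2  231.3] tilt [ 0. -0.] q6 1.57 t 0.65 F [-0.3  0.4 -0. ] op 85.3 g 0.0
[[ 284.45017147 -121.1680286 ]]
```

View pics/w1.png

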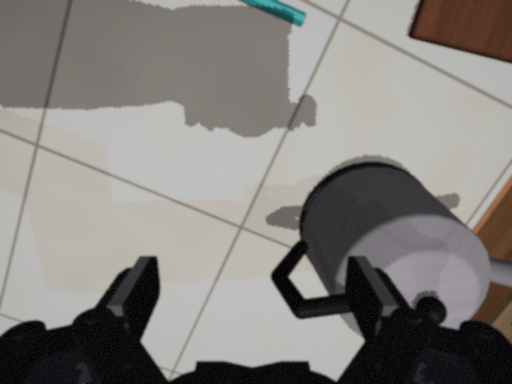

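The moves were refused, so the arm hasn't moved. This view only shows the kettle and the turquoise look-alike near the start. I'll send rows with every key filled in.

Request:
send_rows(
  series=[
    {"tx": 0.0,"ty": 0.0,"tz": 0.0,"rx": 0.0,"ry": 0.0,"rz": -0.87,"jaw": 0.0},
    {"tx": 0.0,"ty": 0.0,"tz": 0.0,"rx": 0.0,"ry": 0.0,"rz": -0.87,"jaw": 0.0},
    {"tx": 0.0,"ty": 0.0,"tz": 0.0,"rx": 0.0,"ry": 0.0,"rz": -0.87,"jaw": 0.0},
    {"tx": 0.0,"ty": 0.0,"tz": 0.0,"rx": 0.0,"ry": 0.0,"rz": -0.87,"jaw": 0.0},
    {"tx": 0.0,"ty": 0.0,"tz": 0.0,"rx": 0.0,"ry": 0.0,"rz": -0.87,"jaw": 0.0},
  ],
)

```text
time: 1.32
tool_pos: [202.4, -457.2, 231.3]
orientation: [0.871, 0.492, -0.0, 0.0]
force: [0.5, -0.8, 0.3]
opening: 42.6
grasp_force: 0.0
```

Request:
send_rows(
  series=[
    {"rz": -0.85,"jaw": 0.0},
    {"tx": 0.8,"ty": 0.9,"tz": 0.3,"jaw": 0.0},
    {"tx": 0.8,"ty": 0.9,"tz": 0.3,"jaw": 0.0},
    {"tx": 0.8,"ty": 0.9,"tz": 0.3,"jaw": 0.0},
    {"tx": 0.8,"ty": 0.9,"tz": 0.3,"jaw": 0.0},
  ],
)

```text
validation failed for argument at $.se...
```

All keys are needed.

Request:
send_rows(
  series=[
    {"tx": 0,"ty": 0,"tz": 0,"rx": 0,"ry": 0,"rz": -0.85,"jaw": 0},
    {"tx": 0.8,"ty": 0.9,"tz": 0.3,"rx": 0,"ry": 0,"rz": 0,"jaw": 0},
    {"tx": 0.8,"ty": 0.9,"tz": 0.3,"rx": 0,"ry": 0,"rz": 0,"jaw": 0},
    {"tx": 0.8,"ty": 0.9,"tz": 0.3,"rx": 0,"ry": 0,"rz": 0,"jaw": 0},
    {"tx": 0.8,"ty": 0.9,"tz": 0.3,"rx": 0,"ry": 0,"rz": 0,"jaw": 0},
  ],
)

```text
time: 1.95
tool_pos: [341.6, -414.4, 195.1]
orientation: [0.841, 0.541, -0.0, 0.0]
force: [-0.5, -0.7, -0.1]
opening: 43.0
grasp_force: 0.0
```

Request:
send_rows(
  series=[
    {"tx": 0.8,"ty": 0.9,"tz": 0.3,"rx": 0,"ry": 0,"rz": 0,"jaw": 0},
    {"tx": 0.8,"ty": 0.9,"tz": 0.3,"rx": 0,"ry": 0,"rz": 0,"jaw": 0},
    {"tx": 0.8,"ty": 0.9,"tz": 0.2,"rx": 0,"ry": 0,"rz": 0,"jaw": 0},
    {"tx": 0.1,"ty": 0,"tz": 0,"rx": 0,"ry": 0,"rz": 0,"jaw": 0},
    {"tx": 0,"ty": 0,"tz": 0,"rx": 0,"ry": 0,"rz": 0,"jaw": 0},
  ],
)

```text
time: 2.58
tool_pos: [445.0, -379.8, 171.2]
orientation: [0.841, 0.541, -0.0, -0.0]
force: [0.1, -0.1, -0.2]
opening: 42.7
grasp_force: 0.0
```

Run:
```python
from h import *
plan(448,-379,170,1.143)
s=snap("wrist")
for r in rects(burg(s),s,11,40): print(r)
print(proj(s,[448,-379,6]))
cv2.imwrite("pics/w2.png",s["frame"][:,:,::-1])
```

```text
rz 0.0 tx 0.07 ty 0.08 tz 0.04 | phi 1.1433 pos [ 445.  -379.8  171.2] tilt [-0.0008  0.0002] q6 1.29 t 2.58 F [ 0.1 -0.1 -0.2] op 42.7 g 0.0
[447.549, -378.524, 75.369, 9.546, np.float64(1.151), [255.0, 169.0]]
[530.257, -295.309, 77.759, 12.633, np.float64(-0.966), [302.0, 46.0]]
[[255.6189126 170.3792711]]
```

View pics/w2.png

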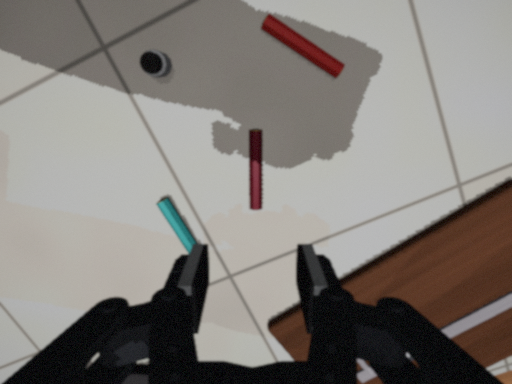

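The wrist picture shows the burgundy barrel b at (255,169), bright red at (302,46) and turquoise at (180,225). Both cameras agree on b to within 1 mm, so I'll descend.

Request:
send_rows(
  series=[
    {"tx": 0.07,"ty": 0.06,"tz": 0.9,"rx": 0,"ry": 0,"rz": 0,"jaw": 0},
    {"tx": 0,"ty": 0,"tz": 0.9,"rx": 0,"ry": 0,"rz": 0,"jaw": 0},
    {"tx": 0,"ty": 0,"tz": 0.9,"rx": 0,"ry": 0,"rz": 0,"jaw": 0},
    {"tx": 0,"ty": 0,"tz": 0.9,"rx": 0,"ry": 0,"rz": 0,"jaw": 0},
    {"tx": 0,"ty": 0,"tz": 0.9,"rx": 0,"ry": 0,"rz": 0,"jaw": 0},
  ],
)

```text
time: 3.25
tool_pos: [446.8, -379.9, 36.2]
orientation: [0.842, 0.54, 0.0, 0.001]
force: [0.4, -1.4, -0.5]
opening: 42.6
grasp_force: 0.0
```

Request:
send_rows(
  series=[
    {"tx": 0,"ty": 0,"tz": 0.6,"rx": 0,"ry": 0,"rz": 0,"jaw": 0},
    {"tx": 0,"ty": 0,"tz": 0.3,"rx": 0,"ry": 0,"rz": 0,"jaw": 0},
    {"tx": 0,"ty": 0,"tz": 0.2,"rx": 0,"ry": 0,"rz": 0,"jaw": 0},
    {"tx": 0,"ty": 0,"tz": 0,"rx": 0,"ry": 0,"rz": 0,"jaw": 0},
  ],
)

```text
time: 3.75
tool_pos: [447.8, -379.2, 3.6]
orientation: [0.841, 0.541, 0.0, 0.0]
force: [0.2, 1.0, 0.1]
opening: 42.8
grasp_force: 0.0
```

```bash
python3 -c "
from h import *
plan(447.5,-378.5,2,1.15)"
```

```text
rz -0.05 tx 0.02 ty -0.02 tz 0.05 | phi 1.1424 pos [ 447.8 -379.2    3.6] tilt [ 0.0003 -0.0003] q6 1.3 t 3.75 F [0.2 1.  0.1] op 42.8 g 0.0
```

Request:
send_rows(
  series=[
    {"tx": 0.02,"ty": 0,"tz": 0.05,"rx": 0,"ry": 0,"rz": -0.05,"jaw": 0},
    {"tx": 0,"ty": 0,"tz": 0,"rx": 0,"ry": 0,"rz": 0,"jaw": 1},
    {"tx": 0,"ty": 0,"tz": 0,"rx": 0,"ry": 0,"rz": 0,"jaw": 1},
    {"tx": 0,"ty": 0,"tz": 0,"rx": 0,"ry": 0,"rz": 0,"jaw": 1},
    {"tx": 0,"ty": 0,"tz": 0,"rx": 0,"ry": 0,"rz": 0,"jaw": 1},
  ],
)

```text
time: 4.38
tool_pos: [448.5, -378.5, 2.4]
orientation: [0.839, 0.544, 0.0, 0.0]
force: [-0.4, 0.6, 4.0]
opening: 10.7
grasp_force: 60.5
```

Request:
send_rows(
  series=[
    {"tx": 0,"ty": 0,"tz": -0.3,"rx": 0,"ry": 0,"rz": 0,"jaw": 1},
    {"tx": 0,"ty": 0,"tz": -0.9,"rx": 0,"ry": 0,"rz": 0,"jaw": 1},
    {"tx": 0,"ty": 0,"tz": -0.9,"rx": 0,"ry": 0,"rz": 0,"jaw": 1},
    {"tx": 0,"ty": 0,"tz": -0.9,"rx": 0,"ry": 0,"rz": 0,"jaw": 1},
    {"tx": 0,"ty": 0,"tz": -0.9,"rx": 0,"ry": 0,"rz": 0,"jaw": 1},
  ],
)

```text
time: 5.0
tool_pos: [447.9, -378.2, 119.7]
orientation: [0.839, 0.544, -0.0, -0.0]
force: [-0.2, 0.3, -0.1]
opening: 10.8
grasp_force: 59.9
```

Run:
```python
from h import *
plan(540,-131.4,120,0.022)
s=snap("wrist"); cv2.imwrite("pics/w3.png",s["frame"][:,:,::-1])
```

```text
rz 8.08 tx 3.25 ty -8.16 tz -0.01 | phi 1.1498 pos [ 447.9 -378.2  119.7] tilt [-0.0004  0.0002] q6 1.29 t 5.0 F [-0.2  0.3 -0.1] op 10.8 g 59.9
```

View pics/w3.png

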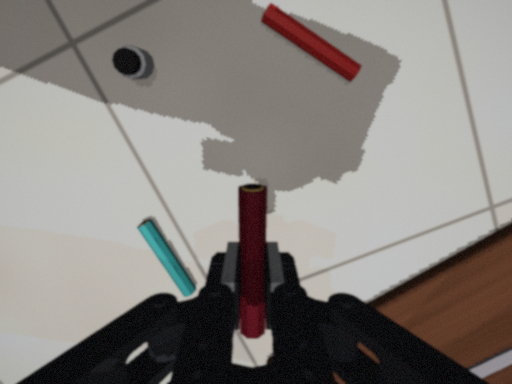

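The barrel is held level and centred in the fingers, from (252,185) to (252,338). I'll carry it to a viewing pose short of the rail.

Run:
```python
from h import *
plan(560,-60,150,0.022)
```

```text
rz 8.08 tx 3.91 ty -10.57 tz -0.87 | phi 1.1498 pos [ 449.6 -379.7  123.9] tilt [ 0.0047 -0.0041] q6 1.29 t 5.05 F [ 1.  -0.7  2.2] op 10.6 g 59.9
```

Request:
send_rows(
  series=[
    {"tx": 0,"ty": 0,"tz": -0.2,"rx": 0,"ry": 0,"rz": 0.9,"jaw": 1},
    {"tx": 0,"ty": 0,"tz": -0.2,"rx": 0,"ry": 0,"rz": 0.9,"jaw": 1},
    {"tx": 0,"ty": 0,"tz": -0.2,"rx": 0,"ry": 0,"rz": 0.9,"jaw": 1},
    {"tx": 0,"ty": 0,"tz": -0.2,"rx": 0,"ry": 0,"rz": 0.9,"jaw": 1},
    {"tx": 0,"ty": 0,"tz": -0.2,"rx": 0,"ry": 0,"rz": 0.9,"jaw": 1},
  ],
)

```text
time: 5.68
tool_pos: [447.8, -378.2, 148.6]
orientation: [0.967, 0.256, -0.0, -0.0]
force: [0.0, -0.0, -0.0]
opening: 10.6
grasp_force: 59.9
```

Request:
send_rows(
  series=[
    {"tx": 0,"ty": 0,"tz": 0,"rx": 0,"ry": 0,"rz": 0.9,"jaw": 1},
    {"tx": 0,"ty": 0,"tz": 0,"rx": 0,"ry": 0,"rz": 0.9,"jaw": 1},
    {"tx": 0,"ty": 0,"tz": 0,"rx": 0,"ry": 0,"rz": 0.9,"jaw": 1},
    {"tx": 0,"ty": 0,"tz": 0,"rx": 0,"ry": 0,"rz": 0.88,"jaw": 1},
  ],
)

```text
time: 6.18
tool_pos: [447.8, -378.2, 148.4]
orientation: [1.0, 0.009, -0.0, -0.0]
force: [1.0, 0.1, -0.5]
opening: 10.3
grasp_force: 59.9
```

Request:
send_rows(
  series=[
    {"tx": 0.2,"ty": -0.95,"tz": 0,"rx": 0,"ry": 0,"rz": 0,"jaw": 1},
    {"tx": 0.2,"ty": -0.95,"tz": 0,"rx": 0,"ry": 0,"rz": 0,"jaw": 1},
    {"tx": 0.2,"ty": -0.95,"tz": 0,"rx": 0,"ry": 0,"rz": 0,"jaw": 1},
    {"tx": 0.2,"ty": -0.95,"tz": 0,"rx": 0,"ry": 0,"rz": 0,"jaw": 1},
    {"tx": 0.3,"ty": -0.95,"tz": 0,"rx": 0,"ry": 0,"rz": 0,"jaw": 1},
  ],
)

```text
time: 6.8
tool_pos: [477.7, -234.2, 148.6]
orientation: [1.0, 0.011, -0.0, -0.0]
force: [1.1, 0.1, -0.8]
opening: 10.7
grasp_force: 59.9
```

Request:
send_rows(
  series=[
    {"tx": 0.4,"ty": -0.95,"tz": 0,"rx": 0,"ry": 0,"rz": 0,"jaw": 1},
    {"tx": 0.4,"ty": -0.95,"tz": 0,"rx": 0,"ry": 0,"rz": 0,"jaw": 1},
    {"tx": 0.4,"ty": -0.95,"tz": 0,"rx": 0,"ry": 0,"rz": 0,"jaw": 1},
    {"tx": 0.4,"ty": -0.95,"tz": 0,"rx": 0,"ry": 0,"rz": 0,"jaw": 1},
    {"tx": 0.4,"ty": -0.95,"tz": 0,"rx": 0,"ry": 0,"rz": 0,"jaw": 1},
  ],
)

```text
time: 7.42
tool_pos: [534.9, -90.4, 148.5]
orientation: [1.0, 0.011, -0.0, 0.0]
force: [0.0, -0.6, -0.5]
opening: 10.6
grasp_force: 59.9
```

Request:
send_rows(
  series=[
    {"tx": 0.4,"ty": -0.95,"tz": 0,"rx": 0,"ry": 0,"rz": 0,"jaw": 1},
    {"tx": 0.2,"ty": -0.1,"tz": 0,"rx": 0,"ry": 0,"rz": 0,"jaw": 1},
    {"tx": 0,"ty": 0,"tz": 0,"rx": 0,"ry": 0,"rz": 0,"jaw": 1},
  ],
)

```text
time: 7.8
tool_pos: [552.3, -59.7, 148.5]
orientation: [1.0, 0.011, -0.0, 0.0]
force: [-0.6, 0.0, -1.2]
opening: 10.6
grasp_force: 59.9
```

Run:
```python
from h import *
plan(637.5,-131.4,110,0.022)
o=bot.observe()
s=snap("wrist"); f=s["frame"].copy()
for r in rects(burg(s),s,o["tool_pos"][2]+10,40): print(r, np.array(r[:2])-o["tool_pos"][:2])
print(s["frame"][[100,100],[200,230]])
h=cv2.cvtColor(f,cv2.COLOR_RGB2HSV); m=(h[...,0]>12)&(h[...,0]<28)&(h[...,1]>80)
for r in rects(m,s,8,2000): print("rail",r)
for k in (-97.5,-32.5,32.5,97.5):
    c=np.array([635.4-.022*k,-33.9+k])
    for dx in(-33,33):
        for dy in(-20,20):
            u=proj(s,[*(c+[dx-.022*dy,dy+.022*dx]),8+19])[0]; cv2.circle(f,(int(u[0]),int(u[1])),2,(0,0,255),-1)
cv2.imwrite("pics/w4.png",cv2.resize(f[:,:,::-1],(800,600)))
```

```text
rz 0.0 tx 2.79 ty 2.45 tz 1.28 | phi 0.0221 pos [552.3 -59.7 148.5] tilt [-0.0004 -0.0005] q6 3.01 t 7.8 F [-0.6  0.  -1.2] op 10.6 g 59.9
[544.231, -107.337, 40.747, 7.414, np.float64(-1.067), [354.0, 284.0]] [ -8.05493591 -47.64887758]
[537.748, 32.841, 59.452, 7.103, np.float64(1.075), [57.0, 290.0]] [-14.53793591  92.52912242]
[583.458, -161.358, 22.191, 4.322, np.float64(-0.956), [488.0, 210.0]] [  31.17206409 -101.66987758]
[551.846, -59.386, 77.726, 13.292, np.float64(0.009), [252.0, 261.0]] [-0.43993591  0.30212242]
[[135 113  85]
 [127 105  74]]
rail [635.684, -32.71, 261.158, 79.826, np.float64(-1.548), [253.0, 78.0]]
```

View pics/w4.png

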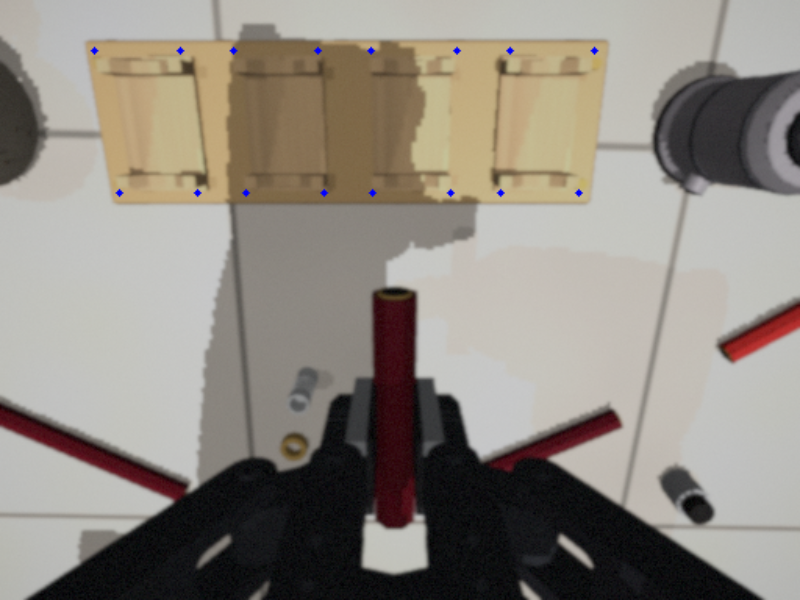

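The wrist view shows the rail with its cradles at (151,122), (282,122), (412,122) and (545,122), and the dispenser to the right at (730,130). The rail fit agrees with the top view to about 1 mm, so I'll place b in the cradle next to the dispenser.

Request:
send_rows(
  series=[
    {"tx": 0.56,"ty": 0.49,"tz": 0.3,"rx": 0,"ry": 0,"rz": 0,"jaw": 1},
    {"tx": 0.56,"ty": 0.49,"tz": 0.4,"rx": 0,"ry": 0,"rz": 0,"jaw": 1},
    {"tx": 0.56,"ty": 0.49,"tz": 0.4,"rx": 0,"ry": 0,"rz": 0,"jaw": 1},
    {"tx": 0.56,"ty": 0.49,"tz": 0.4,"rx": 0,"ry": 0,"rz": 0,"jaw": 1},
    {"tx": 0.56,"ty": 0.49,"tz": 0.4,"rx": 0,"ry": 0,"rz": 0,"jaw": 1},
  ],
)

```text
time: 8.48
tool_pos: [637.5, -133.2, 91.3]
orientation: [1.0, 0.01, -0.0, 0.0]
force: [-0.1, 0.1, -0.4]
opening: 10.9
grasp_force: 59.9
```

Request:
send_rows(
  series=[
    {"tx": 0,"ty": 0,"tz": 0.6,"rx": 0,"ry": 0,"rz": 0,"jaw": 1},
    {"tx": 0,"ty": 0,"tz": 0,"rx": 0,"ry": 0,"rz": 0,"jaw": 1},
    {"tx": 0,"ty": 0,"tz": 0,"rx": 0,"ry": 0,"rz": 0,"jaw": 1},
  ],
)

```text
time: 8.85
tool_pos: [637.5, -131.9, 74.3]
orientation: [1.0, 0.01, 0.0, 0.0]
force: [-0.5, 0.6, -0.4]
opening: 10.6
grasp_force: 59.9
```

Run:
```python
from h import *
plan(638,-131.2,23,0.022)
s=snap("wrist"); f=s["frame"].copy()
print(rects(burg(s),s,bot.observe()["tool_pos"][2]+10,400))
cv2.imwrite("pics/w5.png",cv2.resize(f[:,:,::-1],(800,600)))
```

```text
rz -0.01 tx 0.02 ty -0.02 tz 1.71 | phi 0.0207 pos [ 637.5 -131.9   74.3] tilt [ 0.0001 -0.0001] q6 2.92 t 8.85 F [-0.5  0.6 -0.4] op 10.6 g 59.9
[[606.887, -235.307, 36.341, 12.725, np.float64(-0.714), [459.0, 329.0]], [637.101, -131.577, 78.026, 13.241, np.float64(0.008), [252.0, 260.0]]]
```

View pics/w5.png

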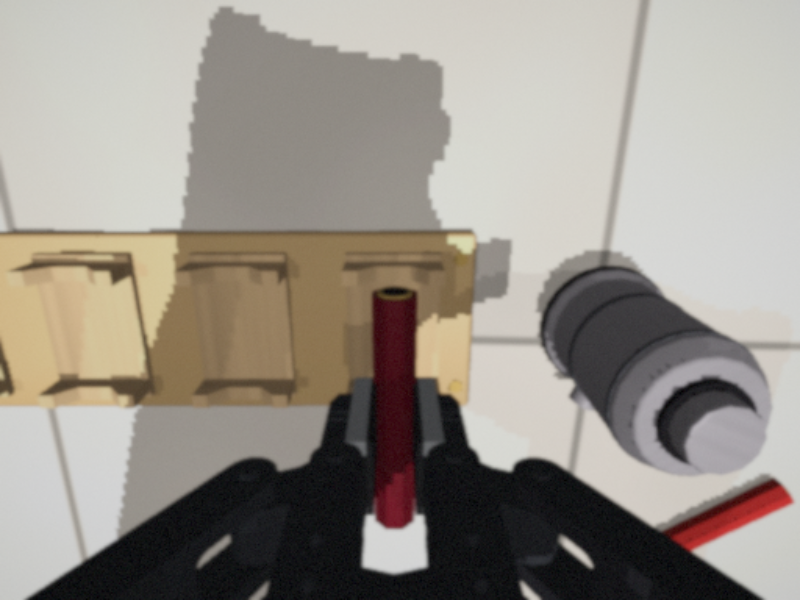

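The notch of the end cradle (345–445, centre 394) lines up with the barrel axis at column 394. Lowering and releasing.

Request:
send_rows(
  series=[
    {"tx": 0.02,"ty": -0.02,"tz": 0.7,"rx": 0,"ry": 0,"rz": 0,"jaw": 1},
    {"tx": 0,"ty": 0,"tz": 0.5,"rx": 0,"ry": 0,"rz": 0,"jaw": 1},
    {"tx": 0,"ty": 0,"tz": 0.3,"rx": 0,"ry": 0,"rz": 0,"jaw": 1},
    {"tx": 0,"ty": 0,"tz": 0.18,"rx": 0,"ry": 0,"rz": 0,"jaw": 1},
    {"tx": 0,"ty": 0,"tz": 0,"rx": 0,"ry": 0,"rz": 0,"jaw": 1},
  ],
)

```text
time: 9.52
tool_pos: [638.4, -130.6, 23.3]
orientation: [1.0, 0.011, -0.0, -0.0]
force: [0.2, -0.9, -0.0]
opening: 11.1
grasp_force: 59.9
```

Run:
```python
from h import *
plan(638,-131.2,22.4,0.022)
```

```text
rz -0.0 tx -0.01 ty 0.02 tz 0.03 | phi 0.0217 pos [ 638.4 -130.6   23.3] tilt [-0.0002  0.    ] q6 2.92 t 9.53 F [ 0.2 -0.9 -0. ] op 11.1 g 59.9
```

Request:
send_rows(
  series=[
    {"tx": 0,"ty": 0,"tz": 0.03,"rx": 0,"ry": 0,"rz": 0,"jaw": 1},
    {"tx": 0,"ty": 0,"tz": 0,"rx": 0,"ry": 0,"rz": 0,"jaw": 0.5},
    {"tx": 0,"ty": 0,"tz": 0,"rx": 0,"ry": 0,"rz": 0,"jaw": 0},
    {"tx": 0,"ty": 0,"tz": 0,"rx": 0,"ry": 0,"rz": 0,"jaw": 0},
    {"tx": 0,"ty": 0,"tz": -0.3,"rx": 0,"ry": 0,"rz": 0,"jaw": 0},
  ],
)

```text
time: 10.15
tool_pos: [637.6, -130.4, 31.0]
orientation: [1.0, 0.011, -0.001, -0.0]
force: [-0.1, 0.1, 0.1]
opening: 42.5
grasp_force: 0.0
```

Request:
send_rows(
  series=[
    {"tx": 0,"ty": 0,"tz": -0.8,"rx": 0,"ry": 0,"rz": 0,"jaw": 0},
    {"tx": 0,"ty": 0,"tz": -0.9,"rx": 0,"ry": 0,"rz": 0,"jaw": 0},
    {"tx": 0,"ty": 0,"tz": -0.9,"rx": 0,"ry": 0,"rz": 0,"jaw": 0},
    {"tx": 0,"ty": 0,"tz": 0,"rx": 0,"ry": 0,"rz": 0,"jaw": 0},
  ],
)

```text
time: 10.65
tool_pos: [640.6, -131.0, 113.2]
orientation: [1.0, 0.011, 0.003, 0.001]
force: [-0.1, -0.2, -0.2]
opening: 42.8
grasp_force: 0.0
```

Run:
```python
from h import *
plan(436.7,-154.7,110,2.055)
s=snap("wrist"); f=s["frame"].copy()
print(rects(burg(s),s,31,400))
h=cv2.cvtColor(f,cv2.COLOR_RGB2HSV); m=(h[...,0]>12)&(h[...,0]<28)&(h[...,1]>80)
cv2.imwrite("pics/w6.png",cv2.resize(f[:,:,::-1],(800,600)))
```

```text
rz -14.56 tx 2.47 ty -6.38 tz 0.11 | phi 0.0216 pos [ 640.6 -131.   113.2] tilt [ 0.0067 -0.0014] q6 2.92 t 10.65 F [-0.1 -0.2 -0.2] op 42.8 g 0.0
[[559.342, -286.477, 43.438, 14.922, np.float64(-0.76), [440.0, 300.0]], [637.133, -129.888, 77.074, 11.333, np.float64(0.022), [251.0, 201.0]]]
```

View pics/w6.png

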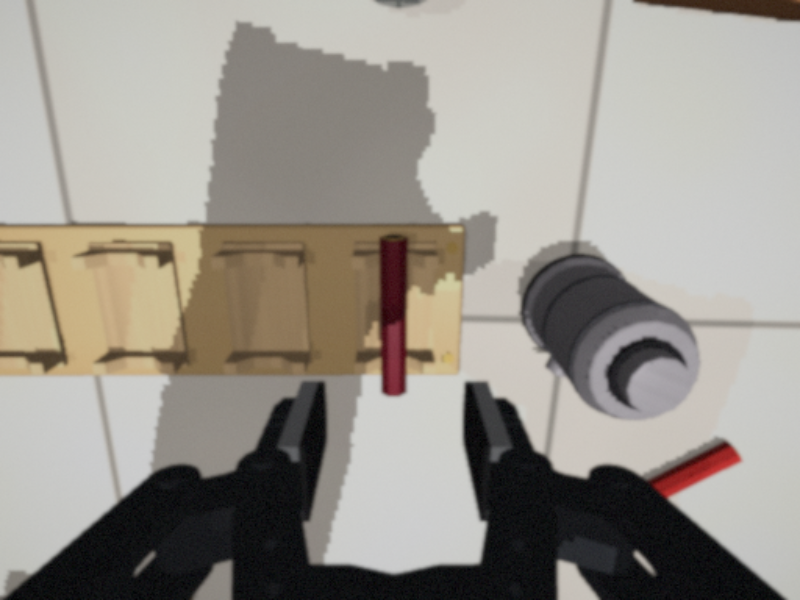

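b lies in both notches, from (393,237) to (393,395). The offset towards the bottom matches the height parallax, so it is centred. Next is barrel a.

Request:
send_rows(
  series=[
    {"tx": 0,"ty": 0,"tz": 0,"rx": 0,"ry": 0,"rz": -0.97,"jaw": 0},
    {"tx": 0,"ty": 0,"tz": 0,"rx": 0,"ry": 0,"rz": -0.97,"jaw": 0},
    {"tx": 0,"ty": 0,"tz": 0,"rx": 0,"ry": 0,"rz": -0.97,"jaw": 0},
    {"tx": 0,"ty": 0,"tz": 0,"rx": 0,"ry": 0,"rz": -0.97,"jaw": 0},
    {"tx": 0,"ty": 0,"tz": 0,"rx": 0,"ry": 0,"rz": -0.97,"jaw": 0},
  ],
)

```text
time: 11.32
tool_pos: [637.3, -130.3, 107.7]
orientation: [0.939, 0.344, -0.001, -0.001]
force: [-0.1, 0.6, 0.4]
opening: 42.6
grasp_force: 0.0
```

Request:
send_rows(
  series=[
    {"tx": 0,"ty": 0,"tz": 0,"rx": 0,"ry": 0,"rz": -0.97,"jaw": 0},
    {"tx": 0,"ty": 0,"tz": 0,"rx": 0,"ry": 0,"rz": -0.97,"jaw": 0},
    {"tx": 0,"ty": 0,"tz": 0,"rx": 0,"ry": 0,"rz": -0.97,"jaw": 0},
    {"tx": 0,"ty": 0,"tz": 0,"rx": 0,"ry": 0,"rz": -0.97,"jaw": 0},
    {"tx": 0,"ty": 0,"tz": 0,"rx": 0,"ry": 0,"rz": -0.97,"jaw": 0},
  ],
)

```text
time: 11.95
tool_pos: [637.3, -130.3, 107.7]
orientation: [0.771, 0.637, -0.001, -0.001]
force: [0.2, -0.1, 0.8]
opening: 42.7
grasp_force: 0.0
```

Request:
send_rows(
  series=[
    {"tx": 0,"ty": 0,"tz": 0,"rx": 0,"ry": 0,"rz": -0.97,"jaw": 0},
    {"tx": 0,"ty": 0,"tz": 0,"rx": 0,"ry": 0,"rz": -0.97,"jaw": 0},
    {"tx": 0,"ty": 0,"tz": 0,"rx": 0,"ry": 0,"rz": -0.97,"jaw": 0},
    {"tx": 0,"ty": 0,"tz": 0,"rx": 0,"ry": 0,"rz": -0.97,"jaw": 0},
    {"tx": 0,"ty": 0,"tz": 0,"rx": 0,"ry": 0,"rz": -0.97,"jaw": 0},
  ],
)

```text
time: 12.58
tool_pos: [637.3, -130.3, 107.7]
orientation: [0.516, 0.857, -0.001, -0.001]
force: [0.2, -0.0, 0.5]
opening: 42.5
grasp_force: 0.0
```

Request:
send_rows(
  series=[
    {"tx": 0.3,"ty": -0.9,"tz": 0,"rx": 0,"ry": 0,"rz": 0,"jaw": 0},
    {"tx": 0.35,"ty": -0.9,"tz": 0,"rx": 0,"ry": 0,"rz": 0,"jaw": 0},
    {"tx": 0.35,"ty": -0.9,"tz": 0,"rx": 0,"ry": 0,"rz": 0,"jaw": 0},
    {"tx": 0.35,"ty": -0.9,"tz": 0,"rx": 0,"ry": 0,"rz": 0,"jaw": 0},
    {"tx": 0.35,"ty": -0.9,"tz": 0,"rx": 0,"ry": 0,"rz": 0,"jaw": 0},
  ],
)

```text
time: 13.2
tool_pos: [493.1, -147.8, 108.1]
orientation: [0.518, 0.856, -0.0, -0.001]
force: [-1.0, -1.4, -0.7]
opening: 42.3
grasp_force: 0.0
```

Request:
send_rows(
  series=[
    {"tx": 0.35,"ty": -0.9,"tz": 0,"rx": 0,"ry": 0,"rz": 0,"jaw": 0},
    {"tx": 0.35,"ty": -0.9,"tz": 0,"rx": 0,"ry": 0,"rz": 0,"jaw": 0},
    {"tx": 0,"ty": 0,"tz": 0,"rx": 0,"ry": 0,"rz": 0,"jaw": 0},
  ],
)

```text
time: 13.58
tool_pos: [434.7, -154.0, 108.4]
orientation: [0.518, 0.855, -0.0, -0.002]
force: [1.5, 0.4, -0.2]
opening: 43.2
grasp_force: 0.0
```

Run:
```python
from h import *
plan(436.7,-154.7,30,2.055)
s=snap("wrist")
print(rects(burg(s),s,11,200))
```

```text
rz -0.02 tx -0.05 ty 0.05 tz 2.61 | phi 2.0519 pos [ 434.7 -154.   108.4] tilt [-0.0036  0.0013] q6 0.75 t 13.57 F [ 1.5  0.4 -0.2] op 43.2 g 0.0
[[648.033, -132.938, 68.641, 14.28, np.float64(0.012), [483.0, 284.0]], [435.383, -154.043, 112.713, 10.384, np.float64(-1.082), [254.0, 190.0]]]
```

Request:
send_rows(
  series=[
    {"tx": 0,"ty": 0,"tz": 0.8,"rx": 0,"ry": 0,"rz": 0,"jaw": 0},
    {"tx": 0,"ty": 0,"tz": 0.9,"rx": 0,"ry": 0,"rz": 0,"jaw": 0},
    {"tx": 0,"ty": 0,"tz": 0.7,"rx": 0,"ry": 0,"rz": 0,"jaw": 0},
    {"tx": 0,"ty": 0,"tz": 0,"rx": 0,"ry": 0,"rz": 0,"jaw": 0},
    {"tx": 0,"ty": 0,"tz": 0,"rx": 0,"ry": 0,"rz": 0,"jaw": 0},
  ],
)

```text
time: 14.25
tool_pos: [438.6, -154.5, 37.8]
orientation: [0.518, 0.856, 0.0, 0.0]
force: [-0.3, -0.2, -0.1]
opening: 42.9
grasp_force: 0.0
```

Run:
```python
from h import *
plan(436.2,-154.4,2.4,2.057)
s=snap("wrist")
print(rects(burg(s),s,11,200))
```

```text
rz -0.02 tx 0.04 ty -0.07 tz 1.18 | phi 2.0536 pos [ 438.6 -154.5   37.8] tilt [ 0.0007 -0.0002] q6 0.75 t 14.25 F [-0.3 -0.2 -0.1] op 42.9 g 0.0
[[435.571, -153.746, 114.322, 11.23, np.float64(-1.082), [248.0, 221.0]]]
```

Request:
send_rows(
  series=[
    {"tx": 0.06,"ty": -0.07,"tz": 0.6,"rx": 0,"ry": 0,"rz": -0.03,"jaw": 0},
    {"tx": 0,"ty": 0,"tz": 0.4,"rx": 0,"ry": 0,"rz": 0,"jaw": 0},
    {"tx": 0,"ty": 0,"tz": 0.18,"rx": 0,"ry": 0,"rz": 0,"jaw": 0},
    {"tx": 0,"ty": 0,"tz": 0,"rx": 0,"ry": 0,"rz": 0,"jaw": 0},
    {"tx": 0,"ty": 0,"tz": 0,"rx": 0,"ry": 0,"rz": 0,"jaw": 0},
  ],
)

```text
time: 14.92
tool_pos: [435.3, -154.0, 2.5]
orientation: [0.516, 0.857, 0.0, 0.0]
force: [-0.2, -0.5, 0.6]
opening: 42.8
grasp_force: 0.0
```

Request:
send_rows(
  series=[
    {"tx": 0,"ty": 0,"tz": 0,"rx": 0,"ry": 0,"rz": 0,"jaw": 1},
    {"tx": 0,"ty": 0,"tz": 0,"rx": 0,"ry": 0,"rz": 0,"jaw": 1},
    {"tx": 0,"ty": 0,"tz": 0,"rx": 0,"ry": 0,"rz": 0,"jaw": 1},
    {"tx": 0,"ty": 0,"tz": 0,"rx": 0,"ry": 0,"rz": 0,"jaw": 1},
  ],
)

```text
time: 15.42
tool_pos: [435.2, -154.0, 2.6]
orientation: [0.516, 0.857, 0.0, 0.0]
force: [-1.6, 0.9, 5.9]
opening: 10.5
grasp_force: 60.0
```

Request:
send_rows(
  series=[
    {"tx": 0,"ty": 0,"tz": -0.3,"rx": 0,"ry": 0,"rz": 0,"jaw": 1},
    {"tx": 0,"ty": 0,"tz": -0.9,"rx": 0,"ry": 0,"rz": 0,"jaw": 1},
    {"tx": 0,"ty": 0,"tz": -0.9,"rx": 0,"ry": 0,"rz": 0,"jaw": 1},
    {"tx": 0,"ty": 0,"tz": -0.9,"rx": 0,"ry": 0,"rz": 0,"jaw": 1},
    {"tx": 0,"ty": 0,"tz": 0,"rx": 0,"ry": 0,"rz": 0,"jaw": 1},
  ],
)

```text
time: 16.05
tool_pos: [436.6, -154.5, 94.2]
orientation: [0.516, 0.857, 0.0, 0.002]
force: [0.5, 0.6, -1.4]
opening: 10.8
grasp_force: 59.3
```

```bash
cat >> h.py <<'E'
def held():
    "centre of the held barrel relative to the TCP, along tool x and y (mm)"
    o=bot.observe(); s=snap("wrist"); M=Ro.from_quat(o["orientation"]).as_matrix()
    for r in rects(burg(s),s,o["tool_pos"][2]+10,400):
        v=np.array([r[0],r[1],o["tool_pos"][2]])-o["tool_pos"]
        if abs(v).max()<40: print("held",(M.T@v).round(1)[:2],r)
E
python3 -c "
from h import *
plan(634.8,-1,85,3.164);held()"
```

```text
rz -7.93 tx -6.72 ty 4.97 tz 0.31 | phi 2.0574 pos [ 436.6 -154.5   94.2] tilt [ 0.0048 -0.0017] q6 0.74 t 16.05 F [ 0.5  0.6 -1.4] op 10.8 g 59.3
held [0.4 0.4] [436.83, -153.961, 114.918, 16.667, np.float64(-1.034), [255.0, 267.0]]
```

Request:
send_rows(
  series=[
    {"tx": 0,"ty": 0,"tz": 0,"rx": 0,"ry": 0,"rz": -0.99,"jaw": 1},
    {"tx": 0,"ty": 0,"tz": 0,"rx": 0,"ry": 0,"rz": -0.99,"jaw": 1},
    {"tx": 0,"ty": 0,"tz": 0,"rx": 0,"ry": 0,"rz": -0.99,"jaw": 1},
    {"tx": 0,"ty": 0,"tz": 0,"rx": 0,"ry": 0,"rz": -0.99,"jaw": 1},
  ],
)

```text
time: 16.6
tool_pos: [433.6, -153.4, 90.5]
orientation: [0.26, 0.966, 0.0, -0.002]
force: [-0.0, -0.6, -0.4]
opening: 10.8
grasp_force: 59.3
```

Request:
send_rows(
  series=[
    {"tx": 0,"ty": 0,"tz": 0,"rx": 0,"ry": 0,"rz": -0.99,"jaw": 1},
    {"tx": 0,"ty": 0,"tz": 0,"rx": 0,"ry": 0,"rz": -0.99,"jaw": 1},
    {"tx": 0,"ty": 0,"tz": 0,"rx": 0,"ry": 0,"rz": -0.99,"jaw": 1},
    {"tx": 0,"ty": 0,"tz": 0,"rx": 0,"ry": 0,"rz": -0.99,"jaw": 1},
  ],
)

```text
time: 17.1
tool_pos: [433.7, -153.4, 90.5]
orientation: [-0.013, 1.0, 0.001, -0.001]
force: [0.3, 0.4, 0.3]
opening: 11.1
grasp_force: 59.3
```

Request:
send_rows(
  series=[
    {"tx": -0.9,"ty": 0.7,"tz": 0,"rx": 0,"ry": 0,"rz": 0,"jaw": 1},
    {"tx": -0.95,"ty": 0.7,"tz": 0,"rx": 0,"ry": 0,"rz": 0,"jaw": 1},
    {"tx": -0.95,"ty": 0.7,"tz": 0,"rx": 0,"ry": 0,"rz": 0,"jaw": 1},
    {"tx": -0.95,"ty": 0.7,"tz": 0,"rx": 0,"ry": 0,"rz": 0,"jaw": 1},
    {"tx": -0.95,"ty": 0.7,"tz": 0,"rx": 0,"ry": 0,"rz": 0,"jaw": 1},
  ],
)

```text
time: 17.73
tool_pos: [573.2, -45.0, 90.1]
orientation: [-0.011, 1.0, 0.0, -0.002]
force: [0.2, -0.2, -0.3]
opening: 11.0
grasp_force: 59.3
```

Request:
send_rows(
  series=[
    {"tx": -0.95,"ty": 0.7,"tz": 0,"rx": 0,"ry": 0,"rz": 0,"jaw": 1},
    {"tx": -0.95,"ty": 0.7,"tz": 0,"rx": 0,"ry": 0,"rz": 0,"jaw": 1},
    {"tx": 0,"ty": 0,"tz": 0.5,"rx": 0,"ry": 0,"rz": 0,"jaw": 1},
    {"tx": 0,"ty": 0,"tz": 0,"rx": 0,"ry": 0,"rz": 0,"jaw": 1},
    {"tx": 0,"ty": 0,"tz": 0,"rx": 0,"ry": 0,"rz": 0,"jaw": 1},
  ],
)

```text
time: 18.35
tool_pos: [628.2, -3.3, 76.2]
orientation: [-0.01, 1.0, -0.0, -0.001]
force: [-0.2, 0.2, 0.3]
opening: 10.9
grasp_force: 59.3
```

```bash
python3 -c "
from h import *
plan(634.8,-1,22.5,3.164);held()"
```

```text
rz -0.01 tx -0.22 ty 0.07 tz 1.79 | phi -3.1209 pos [628.2  -3.3  76.2] tilt [-0.0027 -0.0002] q6 -0.03 t 18.35 F [-0.2  0.2  0.3] op 10.9 g 59.3
held [0.5 0.6] [627.62, -2.711, 113.602, 12.844, np.float64(0.028), [252.0, 252.0]]
```

Request:
send_rows(
  series=[
    {"tx": -0.24,"ty": 0.05,"tz": 0.5,"rx": 0,"ry": 0,"rz": 0,"jaw": 1},
    {"tx": 0,"ty": 0,"tz": 0.6,"rx": 0,"ry": 0,"rz": 0,"jaw": 1},
    {"tx": 0,"ty": 0,"tz": 0.5,"rx": 0,"ry": 0,"rz": 0,"jaw": 1},
    {"tx": 0,"ty": 0,"tz": 0,"rx": 0,"ry": 0,"rz": 0,"jaw": 1},
    {"tx": 0,"ty": 0,"tz": 0,"rx": 0,"ry": 0,"rz": 0,"jaw": 1},
  ],
)

```text
time: 19.02
tool_pos: [637.1, -1.0, 29.4]
orientation: [-0.011, 1.0, -0.0, 0.0]
force: [-0.6, -0.5, 0.0]
opening: 10.6
grasp_force: 59.3
```

```bash
python3 -c "
from h import *
plan(635.4,-1.4,22.5,3.164);held()"
```

```text
rz -0.01 tx 0.06 ty -0.01 tz 0.23 | phi -3.12 pos [637.1  -1.   29.4] tilt [ 0.0005 -0.    ] q6 -0.02 t 19.02 F [-0.6 -0.5  0. ] op 10.6 g 59.3
held [0.2 0.6] [636.924, -0.371, 114.568, 12.822, np.float64(0.028), [252.0, 253.0]]
```

Request:
send_rows(
  series=[
    {"tx": 0.05,"ty": -0.01,"tz": 0.13,"rx": 0,"ry": 0,"rz": 0,"jaw": 1},
    {"tx": 0,"ty": 0,"tz": 0.1,"rx": 0,"ry": 0,"rz": 0,"jaw": 1},
    {"tx": 0,"ty": 0,"tz": 0,"rx": 0,"ry": 0,"rz": 0,"jaw": 1},
    {"tx": 0,"ty": 0,"tz": 0,"rx": 0,"ry": 0,"rz": 0,"jaw": 0.5},
    {"tx": 0,"ty": 0,"tz": 0,"rx": 0,"ry": 0,"rz": 0,"jaw": 0},
  ],
)

```text
time: 19.7
tool_pos: [635.3, -1.2, 22.1]
orientation: [-0.011, 1.0, 0.0, -0.0]
force: [-0.3, 0.5, 0.1]
opening: 38.0
grasp_force: 0.0
```

Request:
send_rows(
  series=[
    {"tx": 0,"ty": 0,"tz": 0,"rx": 0,"ry": 0,"rz": 0,"jaw": 0},
    {"tx": 0,"ty": 0,"tz": -0.4,"rx": 0,"ry": 0,"rz": 0,"jaw": 0},
    {"tx": 0,"ty": 0,"tz": -0.8,"rx": 0,"ry": 0,"rz": 0,"jaw": 0},
    {"tx": 0,"ty": 0,"tz": -0.9,"rx": 0,"ry": 0,"rz": 0,"jaw": 0},
    {"tx": 0,"ty": 0,"tz": -0.9,"rx": 0,"ry": 0,"rz": 0,"jaw": 0},
  ],
)

```text
time: 20.32
tool_pos: [635.5, -1.2, 114.0]
orientation: [-0.011, 1.0, 0.0, 0.0]
force: [1.0, -0.2, 0.3]
opening: 43.1
grasp_force: 0.0
```

Request:
send_rows(
  series=[
    {"tx": 0,"ty": 0,"tz": 0,"rx": 0,"ry": 0,"rz": 0,"jaw": 0},
    {"tx": 0,"ty": 0,"tz": 0,"rx": 0,"ry": 0,"rz": 0,"jaw": 0},
  ],
)

```text
time: 20.58
tool_pos: [635.0, -1.2, 111.9]
orientation: [-0.011, 1.0, 0.0, -0.0]
force: [-0.7, -0.7, -0.4]
opening: 42.4
grasp_force: 0.0
```

Run:
```python
from h import *
plan(428.8,137.4,105,1.082-np.pi)
s=snap("wrist")
for r in rects(burg(s),s,32,300): print(r)
```

```text
rz -7.59 tx -0.85 ty 8.24 tz 0.23 | phi -3.1199 pos [635.   -1.2 111.9] tilt [-0.0004  0.    ] q6 -0.02 t 20.57 F [-0.7 -0.7 -0.4] op 42.4 g 0.0
[636.471, -126.824, 77.997, 14.291, np.float64(0.026), [78.0, 197.0]]
[635.539, -0.208, 113.069, 11.313, np.float64(0.026), [252.0, 196.0]]
```

Request:
send_rows(
  series=[
    {"tx": 0,"ty": 0,"tz": 0,"rx": 0,"ry": 0,"rz": -0.95,"jaw": 0},
    {"tx": 0,"ty": 0,"tz": 0,"rx": 0,"ry": 0,"rz": -0.95,"jaw": 0},
    {"tx": 0,"ty": 0,"tz": 0,"rx": 0,"ry": 0,"rz": -0.95,"jaw": 0},
    {"tx": 0,"ty": 0,"tz": 0,"rx": 0,"ry": 0,"rz": -0.95,"jaw": 0},
  ],
)

```text
time: 21.12
tool_pos: [634.2, -1.3, 110.4]
orientation: [-0.275, 0.962, 0.0, -0.002]
force: [1.8, 0.1, 0.3]
opening: 43.1
grasp_force: 0.0
```

Request:
send_rows(
  series=[
    {"tx": 0,"ty": 0,"tz": 0,"rx": 0,"ry": 0,"rz": -0.95,"jaw": 0},
    {"tx": 0,"ty": 0,"tz": 0,"rx": 0,"ry": 0,"rz": -0.95,"jaw": 0},
    {"tx": 0,"ty": 0,"tz": 0,"rx": 0,"ry": 0,"rz": -0.95,"jaw": 0},
    {"tx": 0,"ty": 0,"tz": 0,"rx": 0,"ry": 0,"rz": -0.94,"jaw": 0},
  ],
)

```text
time: 21.62
tool_pos: [634.2, -1.3, 110.4]
orientation: [-0.517, 0.856, 0.001, -0.001]
force: [0.5, -0.1, 0.2]
opening: 42.7
grasp_force: 0.0
```

Request:
send_rows(
  series=[
    {"tx": -0.1,"ty": 0.9,"tz": 0,"rx": 0,"ry": 0,"rz": 0,"jaw": 0},
    {"tx": -0.1,"ty": 0.92,"tz": 0,"rx": 0,"ry": 0,"rz": 0,"jaw": 0},
    {"tx": -0.1,"ty": 0.92,"tz": 0,"rx": 0,"ry": 0,"rz": 0,"jaw": 0},
    {"tx": -0.1,"ty": 0.92,"tz": 0,"rx": 0,"ry": 0,"rz": 0,"jaw": 0},
    {"tx": -0.1,"ty": 0.92,"tz": 0,"rx": 0,"ry": 0,"rz": 0,"jaw": 0},
  ],
)

```text
time: 22.25
tool_pos: [519.2, 76.9, 110.8]
orientation: [-0.515, 0.857, 0.001, -0.001]
force: [-0.1, 0.6, -0.0]
opening: 42.8
grasp_force: 0.0
```

Request:
send_rows(
  series=[
    {"tx": -0.1,"ty": 0.92,"tz": 0.2,"rx": 0,"ry": 0,"rz": 0,"jaw": 0},
    {"tx": -0.1,"ty": 0.92,"tz": 0.6,"rx": 0,"ry": 0,"rz": 0,"jaw": 0},
    {"tx": -0.1,"ty": 0.92,"tz": 0.8,"rx": 0,"ry": 0,"rz": 0,"jaw": 0},
    {"tx": -0.05,"ty": 0.9,"tz": 0.4,"rx": 0,"ry": 0,"rz": 0,"jaw": 0},
    {"tx": 0,"ty": 0,"tz": 0,"rx": 0,"ry": 0,"rz": 0,"jaw": 0},
  ],
)

```text
time: 22.88
tool_pos: [425.4, 137.2, 50.1]
orientation: [-0.516, 0.857, 0.001, -0.003]
force: [0.1, -0.5, 0.2]
opening: 42.6
grasp_force: 0.0
```

Request:
send_rows(
  series=[
    {"tx": 0,"ty": 0,"tz": 0,"rx": 0,"ry": 0,"rz": 0,"jaw": 0},
    {"tx": 0,"ty": 0,"tz": 0,"rx": 0,"ry": 0,"rz": 0,"jaw": 0},
  ],
)

```text
time: 23.12
tool_pos: [430.5, 137.3, 52.7]
orientation: [-0.514, 0.858, -0.0, 0.001]
force: [-0.4, -0.9, -0.1]
opening: 42.8
grasp_force: 0.0
```

Run:
```python
from h import *
plan(428.8,137.4,2.4,1.082-np.pi)
s=snap("wrist")
for r in rects(burg(s),s,11,300): print(r)
```

```text
rz -0.01 tx 0.02 ty 0.05 tz 1.68 | phi -2.0611 pos [430.5 137.3  52.7] tilt [0.0016 0.0003] q6 -0.77 t 23.12 F [-0.4 -0.9 -0.1] op 42.8 g 0.0
[428.503, 138.831, 131.825, 11.183, np.float64(1.083), [255.0, 210.0]]
```

Request:
send_rows(
  series=[
    {"tx": 0,"ty": 0.06,"tz": 0.8,"rx": 0,"ry": 0,"rz": 0,"jaw": 0},
    {"tx": 0,"ty": 0,"tz": 0.5,"rx": 0,"ry": 0,"rz": 0,"jaw": 0},
    {"tx": 0,"ty": 0,"tz": 0.3,"rx": 0,"ry": 0,"rz": 0,"jaw": 0},
    {"tx": 0,"ty": 0,"tz": 0.05,"rx": 0,"ry": 0,"rz": 0,"jaw": 0},
    {"tx": 0,"ty": 0,"tz": 0,"rx": 0,"ry": 0,"rz": 0,"jaw": 0},
  ],
)

```text
time: 23.8
tool_pos: [428.0, 138.3, 3.1]
orientation: [-0.515, 0.857, -0.0, 0.0]
force: [0.2, 0.7, 0.4]
opening: 42.5
grasp_force: 0.0
```

```bash
python3 -c "
from h import *
plan(428.6,138.3,2.4,1.082-np.pi)"
```

```text
rz -0.01 tx -0.01 ty -0.02 tz 0.02 | phi -2.0604 pos [428.  138.3   3.1] tilt [0.0007 0.0002] q6 -0.77 t 23.8 F [0.2 0.7 0.4] op 42.5 g 0.0
```

Request:
send_rows(
  series=[
    {"tx": 0,"ty": 0,"tz": 0.02,"rx": 0,"ry": 0,"rz": 0,"jaw": 1},
    {"tx": 0,"ty": 0,"tz": 0,"rx": 0,"ry": 0,"rz": 0,"jaw": 1},
    {"tx": 0,"ty": 0,"tz": 0,"rx": 0,"ry": 0,"rz": 0,"jaw": 1},
    {"tx": 0,"ty": 0,"tz": 0,"rx": 0,"ry": 0,"rz": 0,"jaw": 1},
  ],
)

```text
time: 24.3
tool_pos: [428.0, 138.4, 2.7]
orientation: [-0.515, 0.857, -0.0, 0.001]
force: [-1.4, -0.2, 5.5]
opening: 10.7
grasp_force: 60.0
```

Request:
send_rows(
  series=[
    {"tx": 0,"ty": 0,"tz": -0.3,"rx": 0,"ry": 0,"rz": 0,"jaw": 1},
    {"tx": 0,"ty": 0,"tz": -0.9,"rx": 0,"ry": 0,"rz": 0,"jaw": 1},
    {"tx": 0,"ty": 0,"tz": -0.9,"rx": 0,"ry": 0,"rz": 0,"jaw": 1},
    {"tx": 0,"ty": 0,"tz": -0.9,"rx": 0,"ry": 0,"rz": 0,"jaw": 1},
    {"tx": 0,"ty": 0,"tz": -0.8,"rx": 0,"ry": 0,"rz": 0,"jaw": 1},
  ],
)

```text
time: 24.92
tool_pos: [427.4, 138.3, 117.4]
orientation: [-0.515, 0.857, -0.0, 0.0]
force: [0.4, 0.6, 0.1]
opening: 10.5
grasp_force: 59.3
```

Request:
send_rows(
  series=[
    {"tx": 0,"ty": 0,"tz": 0,"rx": 0,"ry": 0,"rz": 0,"jaw": 1},
    {"tx": 0,"ty": 0,"tz": 0,"rx": 0,"ry": 0,"rz": 0,"jaw": 1},
  ],
)

```text
time: 25.18
tool_pos: [426.9, 138.1, 115.5]
orientation: [-0.515, 0.857, 0.0, -0.001]
force: [-0.2, -0.3, -0.5]
opening: 10.9
grasp_force: 59.3
```

```bash
python3 -c "
from h import *
plan(633.4,64,85,3.164);held()"
```

```text
rz 7.58 tx -6.83 ty -2.62 tz 1.02 | phi -2.0602 pos [426.9 138.1 115.5] tilt [-0.001  -0.0003] q6 -0.77 t 25.18 F [-0.2 -0.3 -0.5] op 10.9 g 59.3
held [3.4 0.5] [424.874, 135.402, 125.523, 12.837, np.float64(1.09), [252.0, 243.0]]
```

Request:
send_rows(
  series=[
    {"tx": 0,"ty": 0,"tz": 0,"rx": 0,"ry": 0,"rz": 0.95,"jaw": 1},
    {"tx": 0,"ty": 0,"tz": 0,"rx": 0,"ry": 0,"rz": 0.95,"jaw": 1},
    {"tx": 0,"ty": 0,"tz": 0,"rx": 0,"ry": 0,"rz": 0.95,"jaw": 1},
    {"tx": 0,"ty": 0,"tz": 0,"rx": 0,"ry": 0,"rz": 0.95,"jaw": 1},
  ],
)

```text
time: 25.72
tool_pos: [426.5, 138.0, 114.7]
orientation: [-0.27, 0.963, -0.0, -0.001]
force: [-0.0, 0.6, -0.5]
opening: 10.8
grasp_force: 59.3
```

Request:
send_rows(
  series=[
    {"tx": 0,"ty": 0,"tz": 0,"rx": 0,"ry": 0,"rz": 0.95,"jaw": 1},
    {"tx": 0,"ty": 0,"tz": 0,"rx": 0,"ry": 0,"rz": 0.95,"jaw": 1},
    {"tx": 0,"ty": 0,"tz": 0,"rx": 0,"ry": 0,"rz": 0.95,"jaw": 1},
    {"tx": 0,"ty": 0,"tz": 0,"rx": 0,"ry": 0,"rz": 0.93,"jaw": 1},
  ],
)

```text
time: 26.22
tool_pos: [426.5, 138.0, 114.7]
orientation: [-0.009, 1.0, -0.0, -0.001]
force: [-0.9, 0.1, -0.3]
opening: 11.0
grasp_force: 59.3
```

Request:
send_rows(
  series=[
    {"tx": -0.9,"ty": -0.37,"tz": 0,"rx": 0,"ry": 0,"rz": 0,"jaw": 1},
    {"tx": -0.95,"ty": -0.37,"tz": 0,"rx": 0,"ry": 0,"rz": 0,"jaw": 1},
    {"tx": -0.95,"ty": -0.37,"tz": 0,"rx": 0,"ry": 0,"rz": 0,"jaw": 1},
    {"tx": -0.95,"ty": -0.37,"tz": 0,"rx": 0,"ry": 0,"rz": 0,"jaw": 1},
    {"tx": -0.95,"ty": -0.37,"tz": 0,"rx": 0,"ry": 0,"rz": 0,"jaw": 1},
  ],
)

```text
time: 26.85
tool_pos: [569.6, 85.5, 114.3]
orientation: [-0.011, 1.0, -0.0, -0.002]
force: [-0.1, -0.3, -0.0]
opening: 10.7
grasp_force: 59.3
```

Request:
send_rows(
  series=[
    {"tx": -0.95,"ty": -0.37,"tz": 0,"rx": 0,"ry": 0,"rz": 0,"jaw": 1},
    {"tx": -0.95,"ty": -0.37,"tz": 0.4,"rx": 0,"ry": 0,"rz": 0,"jaw": 1},
    {"tx": -0.25,"ty": 0,"tz": 0.6,"rx": 0,"ry": 0,"rz": 0,"jaw": 1},
    {"tx": 0,"ty": 0,"tz": 0.6,"rx": 0,"ry": 0,"rz": 0,"jaw": 1},
    {"tx": 0,"ty": 0,"tz": 0,"rx": 0,"ry": 0,"rz": 0,"jaw": 1},
  ],
)

```text
time: 27.48
tool_pos: [631.4, 65.5, 64.4]
orientation: [-0.012, 1.0, -0.0, -0.004]
force: [-1.1, 0.1, 0.4]
opening: 10.7
grasp_force: 59.3
```

Request:
send_rows(
  series=[
    {"tx": 0,"ty": 0,"tz": 0,"rx": 0,"ry": 0,"rz": 0,"jaw": 1},
    {"tx": 0,"ty": 0,"tz": 0,"rx": 0,"ry": 0,"rz": 0,"jaw": 1},
  ],
)

```text
time: 27.72
tool_pos: [635.0, 65.7, 69.0]
orientation: [-0.012, 1.0, 0.0, 0.001]
force: [-0.0, 0.2, -1.3]
opening: 10.9
grasp_force: 59.3
```

Run:
```python
from h import *
plan(633.7,63.7,22.5,3.164);held()
s=snap("wrist"); cv2.imwrite("pics/w7.png",s["frame"][:,:,::-1])
```

```text
rz 0.01 tx 0.05 ty -0.06 tz 1.55 | phi -3.1182 pos [635.   65.7  69. ] tilt [0.0013 0.0002] q6 0.08 t 27.73 F [-0.   0.2 -1.3] op 10.9 g 59.3
held [4.4 0.6] [630.649, 66.175, 125.669, 12.84, np.float64(0.03), [252.0, 243.0]]
```

View pics/w7.png

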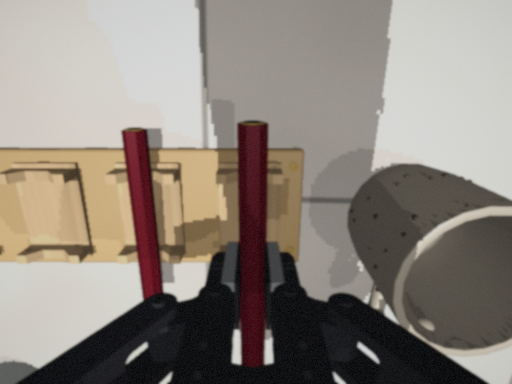

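The picture shows barrel c above the last free cradle (cheek 218–282, barrel at 253), a seated in its cradle at (142,210), and the mug clear at (430,260). Lowering c.

Request:
send_rows(
  series=[
    {"tx": 0.03,"ty": -0.06,"tz": 0.5,"rx": 0,"ry": 0,"rz": 0,"jaw": 1},
    {"tx": 0,"ty": 0,"tz": 0.5,"rx": 0,"ry": 0,"rz": 0,"jaw": 1},
    {"tx": 0,"ty": 0,"tz": 0.35,"rx": 0,"ry": 0,"rz": 0,"jaw": 1},
    {"tx": 0,"ty": 0,"tz": 0,"rx": 0,"ry": 0,"rz": 0,"jaw": 1},
    {"tx": 0,"ty": 0,"tz": 0,"rx": 0,"ry": 0,"rz": 0,"jaw": 1},
  ],
)

```text
time: 28.45
tool_pos: [634.1, 63.5, 27.6]
orientation: [-0.012, 1.0, 0.0, 0.0]
force: [0.6, -0.2, -0.3]
opening: 10.8
grasp_force: 59.3
```

```bash
python3 -c "
from h import *
plan(634,63.7,22.5,3.164)"
```

```text
rz 0.0 tx 0.0 ty 0.01 tz 0.17 | phi -3.1186 pos [634.1  63.5  27.6] tilt [0.0002 0.    ] q6 0.08 t 28.45 F [ 0.6 -0.2 -0.3] op 10.8 g 59.3
```

Request:
send_rows(
  series=[
    {"tx": 0,"ty": 0,"tz": 0.1,"rx": 0,"ry": 0,"rz": 0,"jaw": 1},
    {"tx": 0,"ty": 0,"tz": 0.07,"rx": 0,"ry": 0,"rz": 0,"jaw": 1},
    {"tx": 0,"ty": 0,"tz": 0,"rx": 0,"ry": 0,"rz": 0,"jaw": 1},
    {"tx": 0,"ty": 0,"tz": 0,"rx": 0,"ry": 0,"rz": 0,"jaw": 0.5},
    {"tx": 0,"ty": 0,"tz": 0,"rx": 0,"ry": 0,"rz": 0,"jaw": 0},
  ],
)

```text
time: 29.08
tool_pos: [633.9, 63.5, 22.5]
orientation: [-0.012, 1.0, 0.0, 0.0]
force: [-0.2, -0.2, 0.3]
opening: 38.8
grasp_force: 0.0
```

Request:
send_rows(
  series=[
    {"tx": 0,"ty": 0,"tz": 0,"rx": 0,"ry": 0,"rz": 0,"jaw": 0},
    {"tx": 0,"ty": 0,"tz": -0.4,"rx": 0,"ry": 0,"rz": 0,"jaw": 0},
    {"tx": 0,"ty": 0,"tz": -0.8,"rx": 0,"ry": 0,"rz": 0,"jaw": 0},
    {"tx": 0,"ty": 0,"tz": -0.9,"rx": 0,"ry": 0,"rz": 0,"jaw": 0},
    {"tx": 0,"ty": 0,"tz": -0.9,"rx": 0,"ry": 0,"rz": 0,"jaw": 0},
  ],
)

```text
time: 29.7
tool_pos: [634.1, 63.6, 114.3]
orientation: [-0.012, 1.0, 0.0, 0.0]
force: [-0.2, 0.3, -0.5]
opening: 42.3
grasp_force: 0.0
```

Request:
send_rows(
  series=[
    {"tx": 0,"ty": 0,"tz": 0,"rx": 0,"ry": 0,"rz": 0,"jaw": 0},
    {"tx": 0,"ty": 0,"tz": 0,"rx": 0,"ry": 0,"rz": 0,"jaw": 0},
  ],
)

```text
time: 29.95
tool_pos: [633.6, 63.5, 112.3]
orientation: [-0.012, 1.0, -0.0, -0.0]
force: [-0.7, -0.6, 0.0]
opening: 42.9
grasp_force: 0.0
```

Run:
```python
from h import *
plan(429.5,361.7,105,1.175-np.pi)
s=snap("wrist")
for r in rects(burg(s),s,32,300): print(r)
```

```text
rz -8.25 tx -6.55 ty 10.11 tz 0.24 | phi -3.1186 pos [633.6  63.5 112.3] tilt [-0.0004 -0.    ] q6 0.08 t 29.95 F [-0.7 -0.6  0. ] op 42.9 g 0.0
[653.708, -118.609, 45.826, 8.875, np.float64(-0.219), [3.0, 222.0]]
[635.276, 1.154, 112.318, 12.951, np.float64(0.028), [165.0, 195.0]]
[632.985, 64.438, 130.374, 11.463, np.float64(0.026), [252.0, 193.0]]
```

Request:
send_rows(
  series=[
    {"tx": 0,"ty": 0,"tz": 0,"rx": 0,"ry": 0,"rz": -0.92,"jaw": 0},
    {"tx": 0,"ty": 0,"tz": 0,"rx": 0,"ry": 0,"rz": -0.92,"jaw": 0},
    {"tx": 0,"ty": 0,"tz": 0,"rx": 0,"ry": 0,"rz": -0.92,"jaw": 0},
    {"tx": 0,"ty": 0,"tz": 0,"rx": 0,"ry": 0,"rz": -0.92,"jaw": 0},
    {"tx": 0,"ty": 0,"tz": 0,"rx": 0,"ry": 0,"rz": -0.92,"jaw": 0},
  ],
)

```text
time: 30.62
tool_pos: [632.8, 63.4, 110.7]
orientation: [-0.329, 0.944, 0.0, -0.002]
force: [0.2, 0.1, -0.1]
opening: 43.0
grasp_force: 0.0
```

Request:
send_rows(
  series=[
    {"tx": 0,"ty": 0,"tz": 0,"rx": 0,"ry": 0,"rz": -0.92,"jaw": 0},
    {"tx": 0,"ty": 0,"tz": 0,"rx": 0,"ry": 0,"rz": -0.92,"jaw": 0},
    {"tx": 0,"ty": 0,"tz": 0,"rx": 0,"ry": 0,"rz": -0.92,"jaw": 0},
    {"tx": 0,"ty": 0,"tz": 0,"rx": 0,"ry": 0,"rz": -0.92,"jaw": 0},
  ],
)

```text
time: 31.12
tool_pos: [632.8, 63.4, 110.7]
orientation: [-0.558, 0.83, 0.001, -0.001]
force: [-0.3, 0.2, -0.3]
opening: 42.6
grasp_force: 0.0
```

Request:
send_rows(
  series=[
    {"tx": -0.6,"ty": 0.92,"tz": 0,"rx": 0,"ry": 0,"rz": 0,"jaw": 0},
    {"tx": -0.6,"ty": 0.92,"tz": 0,"rx": 0,"ry": 0,"rz": 0,"jaw": 0},
    {"tx": -0.6,"ty": 0.92,"tz": 0,"rx": 0,"ry": 0,"rz": 0,"jaw": 0},
    {"tx": -0.6,"ty": 0.92,"tz": 0,"rx": 0,"ry": 0,"rz": 0,"jaw": 0},
    {"tx": -0.6,"ty": 0.92,"tz": 0,"rx": 0,"ry": 0,"rz": 0,"jaw": 0},
  ],
)

```text
time: 31.75
tool_pos: [539.0, 199.8, 111.0]
orientation: [-0.556, 0.831, 0.0, -0.001]
force: [0.6, 0.6, 0.1]
opening: 42.5
grasp_force: 0.0
```

Request:
send_rows(
  series=[
    {"tx": -0.6,"ty": 0.92,"tz": 0,"rx": 0,"ry": 0,"rz": 0,"jaw": 0},
    {"tx": -0.6,"ty": 0.92,"tz": 0,"rx": 0,"ry": 0,"rz": 0,"jaw": 0},
    {"tx": -0.6,"ty": 0.92,"tz": 0,"rx": 0,"ry": 0,"rz": 0,"jaw": 0},
    {"tx": -0.6,"ty": 0.92,"tz": 0.3,"rx": 0,"ry": 0,"rz": 0,"jaw": 0},
    {"tx": -0.6,"ty": 0.92,"tz": 0.6,"rx": 0,"ry": 0,"rz": 0,"jaw": 0},
  ],
)

```text
time: 32.38
tool_pos: [446.7, 336.0, 84.7]
orientation: [-0.556, 0.831, -0.0, -0.0]
force: [0.1, 0.1, 0.2]
opening: 42.7
grasp_force: 0.0
```

Request:
send_rows(
  series=[
    {"tx": -0.55,"ty": 0.92,"tz": 0.6,"rx": 0,"ry": 0,"rz": 0,"jaw": 0},
    {"tx": 0,"ty": 0,"tz": 0.4,"rx": 0,"ry": 0,"rz": 0,"jaw": 0},
    {"tx": 0,"ty": 0,"tz": 0,"rx": 0,"ry": 0,"rz": 0,"jaw": 0},
    {"tx": 0,"ty": 0,"tz": 0,"rx": 0,"ry": 0,"rz": 0,"jaw": 0},
    {"tx": 0,"ty": 0,"tz": 0,"rx": 0,"ry": 0,"rz": 0,"jaw": 0},
  ],
)

```text
time: 33.0
tool_pos: [429.3, 360.6, 56.2]
orientation: [-0.555, 0.832, 0.0, 0.001]
force: [0.7, 1.0, -0.5]
opening: 43.0
grasp_force: 0.0
```

Run:
```python
from h import *
plan(429.5,361.7,2.4,1.175-np.pi)
s=snap("wrist")
for r in rects(burg(s),s,11,300): print(r)
```

```text
rz 0.02 tx -0.03 ty 0.01 tz 1.79 | phi -1.964 pos [429.3 360.6  56.2] tilt [0.0011 0.0008] q6 -0.48 t 33.0 F [ 0.7  1.  -0.5] op 43.0 g 0.0
[427.994, 362.298, 95.882, 11.049, np.float64(1.176), [254.0, 215.0]]
```

Request:
send_rows(
  series=[
    {"tx": -0.04,"ty": 0.04,"tz": 0.8,"rx": 0,"ry": 0,"rz": 0,"jaw": 0},
    {"tx": 0,"ty": 0,"tz": 0.6,"rx": 0,"ry": 0,"rz": 0,"jaw": 0},
    {"tx": 0,"ty": 0,"tz": 0.3,"rx": 0,"ry": 0,"rz": 0,"jaw": 0},
    {"tx": 0,"ty": 0,"tz": 0.05,"rx": 0,"ry": 0,"rz": 0,"jaw": 0},
    {"tx": 0,"ty": 0,"tz": 0,"rx": 0,"ry": 0,"rz": 0,"jaw": 0},
  ],
)

```text
time: 33.67
tool_pos: [428.1, 362.9, 3.7]
orientation: [-0.556, 0.831, 0.0, 0.001]
force: [0.1, -0.5, 0.7]
opening: 42.7
grasp_force: 0.0
```

```bash
python3 -c "
from h import *
plan(428.6,362.1,2.4,1.175-np.pi)"
```

```text
rz 0.03 tx 0.02 ty -0.02 tz 0.04 | phi -1.9626 pos [428.1 362.9   3.7] tilt [0.0008 0.0008] q6 -0.48 t 33.67 F [ 0.1 -0.5  0.7] op 42.7 g 0.0
```

Request:
send_rows(
  series=[
    {"tx": 0.02,"ty": -0.02,"tz": 0.04,"rx": 0,"ry": 0,"rz": 0.03,"jaw": 0},
    {"tx": 0,"ty": 0,"tz": 0,"rx": 0,"ry": 0,"rz": 0,"jaw": 1},
    {"tx": 0,"ty": 0,"tz": 0,"rx": 0,"ry": 0,"rz": 0,"jaw": 1},
    {"tx": 0,"ty": 0,"tz": 0,"rx": 0,"ry": 0,"rz": 0,"jaw": 1},
    {"tx": 0,"ty": 0,"tz": 0,"rx": 0,"ry": 0,"rz": 0,"jaw": 1},
  ],
)

```text
time: 34.3
tool_pos: [428.2, 362.0, 2.3]
orientation: [-0.554, 0.832, 0.0, 0.0]
force: [-1.3, -0.9, 5.6]
opening: 10.5
grasp_force: 60.3
```

Request:
send_rows(
  series=[
    {"tx": 0,"ty": 0,"tz": -0.3,"rx": 0,"ry": 0,"rz": 0,"jaw": 1},
    {"tx": 0,"ty": 0,"tz": -0.9,"rx": 0,"ry": 0,"rz": 0,"jaw": 1},
    {"tx": 0,"ty": 0,"tz": -0.9,"rx": 0,"ry": 0,"rz": 0,"jaw": 1},
    {"tx": 0,"ty": 0,"tz": -0.9,"rx": 0,"ry": 0,"rz": 0,"jaw": 1},
    {"tx": 0,"ty": 0,"tz": -0.9,"rx": 0,"ry": 0,"rz": 0,"jaw": 1},
  ],
)

```text
time: 34.92
tool_pos: [427.8, 361.7, 119.8]
orientation: [-0.554, 0.832, 0.0, -0.0]
force: [-0.0, -0.3, -0.8]
opening: 10.7
grasp_force: 59.7
```

Request:
send_rows(
  series=[
    {"tx": 0,"ty": 0,"tz": 0,"rx": 0,"ry": 0,"rz": 0,"jaw": 1},
    {"tx": 0,"ty": 0,"tz": 0,"rx": 0,"ry": 0,"rz": 0,"jaw": 1},
  ],
)

```text
time: 35.17
tool_pos: [427.5, 361.5, 118.1]
orientation: [-0.554, 0.832, -0.0, -0.001]
force: [-0.0, 0.5, -0.2]
opening: 10.8
grasp_force: 59.7
```

```bash
python3 -c "
from h import *
plan(636.2,-66,115,3.164);held()"
```

```text
rz 8.25 tx -6.64 ty -14.4 tz 0.1 | phi -1.9666 pos [427.5 361.5 118.1] tilt [-0.0009 -0.0007] q6 -0.47 t 35.17 F [-0.   0.5 -0.2] op 10.8 g 59.7
held [0.2 0.7] [426.76, 361.586, 95.51, 12.848, np.float64(1.174), [252.0, 255.0]]
```

Request:
send_rows(
  series=[
    {"tx": 0,"ty": 0,"tz": 0,"rx": 0,"ry": 0,"rz": 0.92,"jaw": 1},
    {"tx": 0,"ty": 0,"tz": 0,"rx": 0,"ry": 0,"rz": 0.92,"jaw": 1},
    {"tx": 0,"ty": 0,"tz": 0,"rx": 0,"ry": 0,"rz": 0.92,"jaw": 1},
    {"tx": 0,"ty": 0,"tz": 0,"rx": 0,"ry": 0,"rz": 0.92,"jaw": 1},
    {"tx": 0,"ty": 0,"tz": 0,"rx": 0,"ry": 0,"rz": 0.92,"jaw": 1},
  ],
)

```text
time: 35.85
tool_pos: [427.1, 361.1, 117.1]
orientation: [-0.261, 0.965, -0.001, -0.001]
force: [-0.7, -0.2, 0.6]
opening: 10.6
grasp_force: 59.7
```

Request:
send_rows(
  series=[
    {"tx": 0,"ty": 0,"tz": 0,"rx": 0,"ry": 0,"rz": 0.92,"jaw": 1},
    {"tx": 0,"ty": 0,"tz": 0,"rx": 0,"ry": 0,"rz": 0.92,"jaw": 1},
    {"tx": 0,"ty": 0,"tz": 0,"rx": 0,"ry": 0,"rz": 0.92,"jaw": 1},
    {"tx": 0,"ty": 0,"tz": 0,"rx": 0,"ry": 0,"rz": 0.89,"jaw": 1},
  ],
)

```text
time: 36.35
tool_pos: [427.1, 361.1, 117.1]
orientation: [-0.009, 1.0, -0.001, -0.001]
force: [-0.1, 0.4, 0.5]
opening: 10.7
grasp_force: 59.7
```

Request:
send_rows(
  series=[
    {"tx": -0.2,"ty": -0.9,"tz": 0,"rx": 0,"ry": 0,"rz": 0,"jaw": 1},
    {"tx": -0.2,"ty": -0.9,"tz": 0,"rx": 0,"ry": 0,"rz": 0,"jaw": 1},
    {"tx": -0.2,"ty": -0.9,"tz": 0,"rx": 0,"ry": 0,"rz": 0,"jaw": 1},
    {"tx": -0.2,"ty": -0.9,"tz": 0,"rx": 0,"ry": 0,"rz": 0,"jaw": 1},
    {"tx": -0.2,"ty": -0.9,"tz": 0,"rx": 0,"ry": 0,"rz": 0,"jaw": 1},
  ],
)

```text
time: 36.98
tool_pos: [460.2, 226.2, 117.3]
orientation: [-0.012, 1.0, -0.001, -0.001]
force: [-0.2, -0.3, -0.7]
opening: 10.5
grasp_force: 59.7
```

Request:
send_rows(
  series=[
    {"tx": -0.2,"ty": -0.9,"tz": 0,"rx": 0,"ry": 0,"rz": 0,"jaw": 1},
    {"tx": -0.2,"ty": -0.9,"tz": 0,"rx": 0,"ry": 0,"rz": 0,"jaw": 1},
    {"tx": -0.2,"ty": -0.9,"tz": 0,"rx": 0,"ry": 0,"rz": 0,"jaw": 1},
    {"tx": -0.6,"ty": -0.9,"tz": 0,"rx": 0,"ry": 0,"rz": 0,"jaw": 1},
    {"tx": -0.6,"ty": -0.9,"tz": 0,"rx": 0,"ry": 0,"rz": 0,"jaw": 1},
  ],
)

```text
time: 37.6
tool_pos: [517.5, 92.8, 117.4]
orientation: [-0.012, 1.0, -0.0, -0.001]
force: [-0.5, -0.4, 0.0]
opening: 10.6
grasp_force: 59.7
```

Request:
send_rows(
  series=[
    {"tx": -0.6,"ty": -0.9,"tz": 0,"rx": 0,"ry": 0,"rz": 0,"jaw": 1},
    {"tx": -0.6,"ty": -0.9,"tz": 0,"rx": 0,"ry": 0,"rz": 0,"jaw": 1},
    {"tx": -0.6,"ty": -0.9,"tz": 0,"rx": 0,"ry": 0,"rz": 0,"jaw": 1},
    {"tx": -0.6,"ty": -0.9,"tz": 0,"rx": 0,"ry": 0,"rz": 0,"jaw": 1},
    {"tx": -0.6,"ty": -0.9,"tz": 0,"rx": 0,"ry": 0,"rz": 0,"jaw": 1},
  ],
)

```text
time: 38.22
tool_pos: [610.7, -39.9, 116.9]
orientation: [-0.012, 1.0, 0.0, -0.002]
force: [0.4, -0.2, 0.6]
opening: 10.5
grasp_force: 59.7
```

Request:
send_rows(
  series=[
    {"tx": -0.6,"ty": -0.9,"tz": 0,"rx": 0,"ry": 0,"rz": 0,"jaw": 1},
    {"tx": -0.2,"ty": 0,"tz": 0.5,"rx": 0,"ry": 0,"rz": 0,"jaw": 1},
    {"tx": 0,"ty": 0,"tz": 0.7,"rx": 0,"ry": 0,"rz": 0,"jaw": 1},
    {"tx": 0,"ty": 0,"tz": 0,"rx": 0,"ry": 0,"rz": 0,"jaw": 1},
    {"tx": 0,"ty": 0,"tz": 0,"rx": 0,"ry": 0,"rz": 0,"jaw": 1},
  ],
)

```text
time: 38.85
tool_pos: [635.3, -64.7, 82.3]
orientation: [-0.012, 1.0, 0.0, -0.001]
force: [-0.4, -0.1, -0.6]
opening: 10.7
grasp_force: 59.7
```

```bash
python3 -c "
from h import *
plan(636.5,-66.5,22.5,3.164);held()"
```

```text
rz 0.01 tx -0.04 ty -0.06 tz 1.99 | phi -3.1177 pos [635.3 -64.7  82.3] tilt [-0.0014  0.0003] q6 -0.13 t 38.85 F [-0.4 -0.1 -0.6] op 10.7 g 59.7
held [1.4 0.6] [633.875, -64.159, 95.824, 12.868, np.float64(0.03), [252.0, 255.0]]
```

Request:
send_rows(
  series=[
    {"tx": -0.04,"ty": -0.06,"tz": 0.6,"rx": 0,"ry": 0,"rz": 0,"jaw": 1},
    {"tx": 0,"ty": 0,"tz": 0.7,"rx": 0,"ry": 0,"rz": 0,"jaw": 1},
    {"tx": 0,"ty": 0,"tz": 0.5,"rx": 0,"ry": 0,"rz": 0,"jaw": 1},
    {"tx": 0,"ty": 0,"tz": 0,"rx": 0,"ry": 0,"rz": 0,"jaw": 1},
    {"tx": 0,"ty": 0,"tz": 0,"rx": 0,"ry": 0,"rz": 0,"jaw": 1},
  ],
)

```text
time: 39.52
tool_pos: [637.6, -67.3, 29.2]
orientation: [-0.012, 1.0, -0.0, 0.0]
force: [-0.4, -0.2, -0.0]
opening: 10.6
grasp_force: 59.7
```

```bash
python3 -c "
from h import *
plan(636.8,-66.5,22.5,3.164);held()"
```

```text
rz 0.0 tx 0.02 ty 0.03 tz 0.22 | phi -3.1185 pos [637.6 -67.3  29.2] tilt [ 0.0009 -0.    ] q6 -0.13 t 39.52 F [-0.4 -0.2 -0. ] op 10.6 g 59.7
held [1.5 0.6] [636.097, -66.717, 96.022, 12.839, np.float64(0.03), [252.0, 255.0]]
```

Request:
send_rows(
  series=[
    {"tx": 0.01,"ty": 0.02,"tz": 0.12,"rx": 0,"ry": 0,"rz": 0,"jaw": 1},
    {"tx": 0,"ty": 0,"tz": 0.1,"rx": 0,"ry": 0,"rz": 0,"jaw": 1},
    {"tx": 0,"ty": 0,"tz": 0,"rx": 0,"ry": 0,"rz": 0,"jaw": 1},
    {"tx": 0,"ty": 0,"tz": 0,"rx": 0,"ry": 0,"rz": 0,"jaw": 0.5},
    {"tx": 0,"ty": 0,"tz": 0,"rx": 0,"ry": 0,"rz": 0,"jaw": 0},
  ],
)

```text
time: 40.2
tool_pos: [636.7, -66.7, 22.2]
orientation: [-0.012, 1.0, 0.0, -0.0]
force: [0.1, -0.5, -0.3]
opening: 38.3
grasp_force: 0.0
```

Request:
send_rows(
  series=[
    {"tx": 0,"ty": 0,"tz": 0,"rx": 0,"ry": 0,"rz": 0,"jaw": 0},
    {"tx": 0,"ty": 0,"tz": -0.4,"rx": 0,"ry": 0,"rz": 0,"jaw": 0},
    {"tx": 0,"ty": 0,"tz": -0.8,"rx": 0,"ry": 0,"rz": 0,"jaw": 0},
    {"tx": 0,"ty": 0,"tz": -0.9,"rx": 0,"ry": 0,"rz": 0,"jaw": 0},
    {"tx": 0,"ty": 0,"tz": -0.9,"rx": 0,"ry": 0,"rz": 0,"jaw": 0},
  ],
)

```text
time: 40.83
tool_pos: [637.0, -66.7, 114.0]
orientation: [-0.012, 1.0, -0.0, 0.0]
force: [0.4, -1.0, 0.4]
opening: 42.8
grasp_force: 0.0
```

Request:
send_rows(
  series=[
    {"tx": 0.5,"ty": 0,"tz": -0.9,"rx": 0,"ry": 0,"rz": 0,"jaw": 0},
    {"tx": 0.9,"ty": -0.2,"tz": -0.5,"rx": 0,"ry": 0,"rz": 0,"jaw": 0},
    {"tx": 0.5,"ty": 0,"tz": -0.5,"rx": 0,"ry": 0,"rz": 0,"jaw": 0},
    {"tx": 0,"ty": 0,"tz": 0,"rx": 0,"ry": 0,"rz": 0,"jaw": 0},
    {"tx": 0,"ty": 0,"tz": 0,"rx": 0,"ry": 0,"rz": 0,"jaw": 0},
  ],
)

```text
time: 41.45
tool_pos: [580.5, -74.0, 169.3]
orientation: [-0.012, 1.0, -0.0, 0.0]
force: [-0.7, -0.2, -0.6]
opening: 42.8
grasp_force: 0.0
```

Run:
```python
from h import *
plan(0,0,0,3.164)
s=snap("top")
m=burg(s)
for r in rects(m,s,31,20): print(r)
t=snap("wrist")
for r in rects(burg(t),t,31,200): print("w",r)
a=cv2.resize(s["frame"][100:190,150:350],(800,360),interpolation=cv2.INTER_CUBIC)
b=np.zeros((240,800,3),np.uint8); b[:,:320]=cv2.resize(t["frame"],(320,240))
b[:,330:650]=cv2.resize(snap("scene")["frame"][130:280,130:330],(320,240),interpolation=cv2.INTER_CUBIC)
cv2.imwrite("pics/end.png",np.vstack([a,b])[:,:,::-1])
```

```text
rz 0.0 tx 19.29 ty 2.9 tz 5.64 | phi -3.1185 pos [580.5 -74.  169.3] tilt [ 0.0009 -0.    ] q6 -0.15 t 41.45 F [-0.7 -0.2 -0.6] op 42.8 g 0.0
[537.343, -305.013, 34.195, 9.495, np.float64(-0.951), [357.0, 163.0]]
[633.292, 63.221, 127.563, 8.521, np.float64(0.021), [217.0, 150.0]]
[643.615, -0.962, 92.905, 8.141, np.float64(0.011), [239.0, 143.0]]
w [627.33, -129.033, 57.758, 11.833, np.float64(0.017), [191.0, 224.0]]
w [636.072, -65.974, 93.533, 11.639, np.float64(0.023), [258.0, 233.0]]
w [618.433, -1.54, 78.372, 12.26, np.float64(0.03), [327.0, 219.0]]
w [634.358, 62.278, 133.533, 13.177, np.float64(0.024), [393.0, 232.0]]
w [526.402, -269.185, 54.22, 6.046, np.float64(-0.96), [21.0, 113.0]]
```

View pics/end.png

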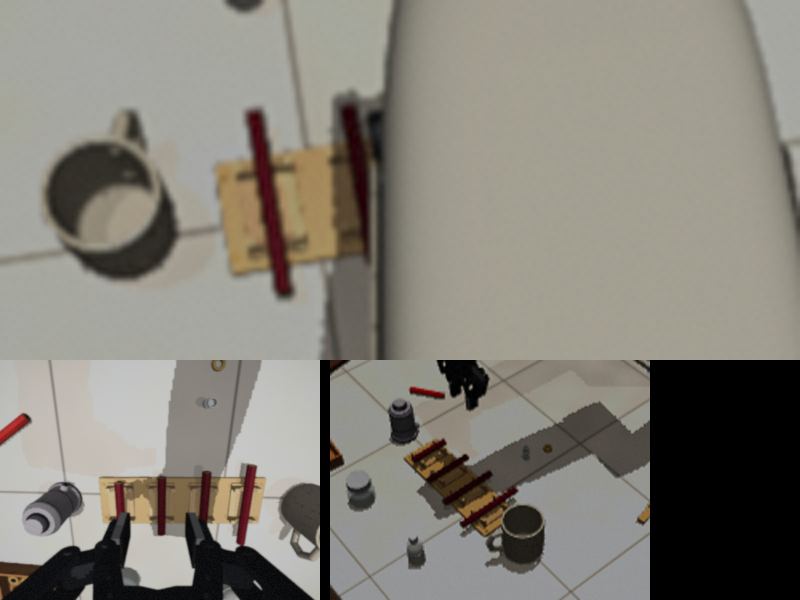

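The final pictures show all four barrels lying in their notches, growing from the dispenser at (75,505) to the mug at (305,515) in the wrist inset. The dispenser and mug are undisturbed and the arm is clear.

```bash
python3 -c "
from bench import bot
print(bot.sign_off())"
```

```text
the job is handed in; nothing more can be done
None
```

All four barrels (78, 96, 114 and 132 mm) lie centred in their cradles, shortest next to the dispenser and longest farthest from it, with the dispenser and mug untouched; the job was handed in at about 41.6 s.

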